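# Load the nut mill and lock its lid with the pin

### The job

Scoop some hazelnuts out of the steel pan, at least three, and tip them into the open hopper of the red nut mill without spilling any on the worktop; lay the scoop back in the pan. Then swing the hopper's lid fully shut and lock it: push the loose pin from the mill's left through the fork and the lid's tongue until its grip is up against the fork. Leave the timer, the milk jug and the green cup where they stand.

Things in the scene. Friction and masses are not known exactly. Their poses are not given: they have to be found in the camera images.
- mill: nut mill, fixed to the worktop: red housing 150 (x) x 144 (y) x 77 mm high, round steel hopper on top (mouth 127 inside diameter, rim 140 above the worktop, tapering to a flat floor 80 across, 49 below the rim). Origin on the worktop under the hopper axis; -x is the front with crumb drawer and lock fork, +y its left side, z up.
- hopper_mouth (a point): centre of the hopper's mouth, at rim height (140 mm above the worktop); axes as the mill
- hopper_floor (a point): centre of the hopper's inner floor
- lid_hinge (a point): middle of the lid's hinge axis, at the back of the hopper (79 mm behind the hopper axis, 4 above the rim); axes as the mill, the hinge turns about y
- mill_lid (a joint): angle of the hopper's hinged steel lid (rad): 0 shut and level, 1.57 upright, 1.9 fully open. Stiff friction hinge: it stays where it is put, 1 to 3 N at the tab move it. The lid is a disc 139 mm across, 4 thick, centred 79 from the hinge, its outer face 1 mm outside the hinge's plane. A 16 wide, 5 thick tab in its middle runs on from the front edge to 193 mm from the hinge.
- lid_tab (a point): point on the outer face of the lid's tab, on its middle line, 150 mm from the hinge; moves with the lid. Under the tab, 177 mm from the hinge, hangs a 6 mm thick tongue with a 15.5 mm hole 22 below the hinge's plane: with the lid shut it stands between the fork's cheeks, holes in line.
- lock_axis (a point): middle of the lock fork in front of the hopper (98 mm before its axis, 122 above the worktop). Two upright cheeks, 5 thick, 28 wide (x), outer faces at y = +13 and -13 mm from here, tops 22 above, each with a 13.5 mm hole along y through here. Axes as the mill. The pin enters from +y, moving to -y. Hopper and lid stand back at least 28 mm from this axis.
- lock_pin: loose lock pin lying on the worktop: steel shank 10 mm in diameter, 51 long with a 6 mm tapered tip, and a black and grey square grip 20 x 20 mm, 42 long, whose front face is the shoulder that stops against the cheek. x runs from grip to tip; the pin's axis lies 10 mm above the origin (z), the origin below the shoulder.
- pin_tip (a point): tip of the pin, on its axis
- pin_shoulder (a point): the pin's shoulder, on its axis, 51 mm from the tip
- pin_grip (a point): point on the pin's axis in its grip, 24 mm behind the shoulder
- nut_pan: open steel pan fixed on the worktop, 190 (x) x 114 (y) x 60 mm high, walls and floor 3 mm, a narrow rim flange of 8 mm around; origin under its centre on the worktop. It holds seven hazelnuts and the scoop.
- scoop: light metal scoop standing in the pan, bowl 84 long, 90 wide, 43 high at the back, open to the front (+x), floor 2 mm thick; origin on the underside below the bowl, x to the lip (44 mm ahead), z up. From its back wall's top (x = -40, z = 40) the handle rises backward at 50 degrees: black grip 18 wide (y), 14 thick, from 36 to 120 mm along it.
- scoop_grip (a point): middle of the scoop's black grip (x = -88, z = 97 mm in the scoop's frame)
- timer: red and white kitchen timer, 65 mm across, 54 high; bystander, origin underneath
- milk_jug: small steel milk jug, 89 x 119 x 99 mm; bystander, origin underneath
- green_cup: green espresso cup, 64 x 88 x 56 mm; bystander, origin underneath
- nut_0: brown hazelnut, 22 mm, origin at its centre; starts on the pan's floor in front of the scoop's lip
- nut_1: brown hazelnut, 22 mm, origin at its centre; starts on the pan's floor in front of the scoop's lip
- nut_2: brown hazelnut, 22 mm, origin at its centre; starts on the pan's floor in front of the scoop's lip
- nut_3: brown hazelnut, 22 mm, origin at its centre; starts on the pan's floor in front of the scoop's lip
- nut_4: brown hazelnut, 22 mm, origin at its centre; starts on the pan's floor in front of the scoop's lip
- nut_5: brown hazelnut, 22 mm, origin at its centre; starts on the pan's floor in front of the scoop's lip
- nut_6: brown hazelnut, 22 mm, origin at its centre; starts on the pan's floor in front of the scoop's lip
Mind the look-alikes: they are no part of the job. What is meant by the lock_pin is not orange, and is the smaller of those in its own colour.

How it is judged:
By the outcome, as a careful person would: the job done as asked, in the order asked, and still so for the second after the job is handed in, with the robot touching nothing.
It also fails if it takes over 72 s, if anything falls off the work surface, if the arm or the gripper's body presses on something with over 40 N, if the wrist force passes 120 N, or if a joint passes its speed limit or range.

### The arm

A 6-joint arm with a two-finger parallel gripper is mounted at the origin on a cart in front of the work surface, level with it; the furniture and walls round the work are solid. World frame = base frame: x ahead of the robot, y to its left, z up, the work surface at z = 0. Lengths are in m, angles in degrees, forces in N, time in s.
With the tool pointing down it reaches from about 0.25 to 0.725 m from the base axis. Payload 9.7 kg.
Tool frame: the origin (TCP) lies on the centre line of the jaws, within the pads' length; the fingertips stand 14 mm ahead of it and the grasp point (between the pads) lies 5 mm behind it; z points along the fingers, y is the line along which they close (so a half turn about z gives the same grasp; the last joint's range is limited). The gripper opens to 85 mm and grips with 20 to 120 N. Pads are 22 mm wide; open, the fingers measure 114 mm over their backs; the gripper's body (76 mm by 85 mm) begins 54 mm behind the grasp point. The pads swing forward as they close: fully open they stand 13 mm farther back than shut.
Start: joints at [73.167, 4.979, 10.078, 95.1, 0, 90], TCP at [0.159, 0.526, 0.218] pointing down, gripper open.
Joint ranges: [-179.16, 179.16], [-48.56, 103.87], [-65.8, 70.77], [-126.05, 130.52], [-82.76, 87.17], [-180, 180]. Speed limits (degrees/s): [127.2, 127.2, 147.25, 180, 180, 180].

### API

Orientations are given as [roll, pitch, yaw] about the fixed x, y, z axes, in that order (R = Rz(yaw) Ry(pitch) Rx(roll)).
In Python, from workcell import bot, camera, get_calibration, ticket gives the robot as it stands. The module is installed in compiled form; this text tells all that it offers.
- The arm moves only by the tool send_rows, never from a script. Its arguments are lists of equal length, an entry for each row: "linear": the shift along the tool's x, y, z in m, a list of three; "twist": the turn, a rotation vector about the tool's x, y, z in units of 10 degrees (1.0 is 10 degrees), a list of three; "gripper": the opening in per cent of the stroke, from 0 (shut) to 100 (fully open). In form: {"linear": [[x, y, z], ...], "twist": [[wx, wy, wz], ...], "gripper": [gripper, ...]}. A call has 1 to 8 rows; each row shifts and turns the commanded pose from where the row before left it, along the tool's axes as they then stand; what a row does not reach is not made up. A row lasts 1/8 s, in which the tool goes at most 62.5 mm and 10.7 degrees, less where a joint would pass 70% of its speed; a pose out of reach is approached as far as the arm can. A call with a gripper value outside its range is refused whole. The fingers move at their own pace and stop on an object; "grip_force" is the grip in N (left out, the last holds). Time passes only in rows, so rows that do not move let the fingers close. It gives the time, the measured TCP pose, the force, the opening and the grip force at its end, in the units of the state.
- bot.get_obs(): the state, without advancing time (a new reading comes with each control period).
- camera(name): name is "side" or "top" or "wrist"; returns the picture (480x640x3 uint8, red, green, blue); there is no depth.
- get_calibration(name): a dict with "fx", "fy", "cx", "cy" (pixels), "k1" (the pictures are not rectified: a ray, as slopes to the right and down, at radius r is drawn at 1 + k1 r^2 times it, then the intrinsics apply), "origin" and "orientation" of the camera in the world; the wrist camera has in their place "hand_eye" (4x4, takes a point from camera to tool coordinates, whose origin is the TCP and whose axes are the flange's). Camera axes: x right, y down, z forward; pixel columns grow to the right and rows downward; lengths in m; the calibration is good to about 2 mm. A picture is of the moment at which its call begins: read the wrist's pose just before it. get_calibration takes no time and is no camera call.
- ticket.job_done(): hands the job in; it is judged then, once.
The state is a dict: "time": time; "q": joint angles; "qd": joint speeds; "joint_efforts": joint torques, N m; "ee_pos": TCP position; "tcp_rot": TCP orientation; "wrist_force": force on the tool from outside, world axes, zero at the start; "torque": the same for the moment, N m; "opening": finger opening in m; "grasp_force": force on a finger pad.
Only numpy, scipy, OpenCV 4.12 (cv2) and the standard library are available. Lean on these libraries where they do the work, as an engineer would, in place of code of your own. Each camera call takes 0.05 s, during which the arm holds its last target. There are 200 camera calls.

## Working session

There is one attempt and no reset: what is moved stays moved. The work goes in short steps, Python scripts to look and compute and a tool call to move; the robot and the scene stay as the last step left them, time stands still between calls to the robot, and variables do not carry over. Pictures are saved under pics/ and viewed, at most 10 in all, crops included, and the job is handed in when it is done.

Besides the shell and the picture viewer there is one more tool, called after "Request:" as name(argument=value, ...) on one line, values as JSON. send_rows: Moves the arm, as the interface text tells. Its arguments: {"type":"object","properties":{"linear":{"type":"array"},"twist":{"type":"array"},"gripper":{"type":"array"},"grip_force":{"type":"number"}},"required":["linear","twist","gripper"]}

```bash
mkdir -p pics; ls
python3 - <<'E'
from workcell import bot,camera,get_calibration
import cv2
for n in("side","top","wrist"):
    cv2.imwrite(f"pics/{n}0.png",camera(n)[:,:,::-1]); print(n,get_calibration(n))
print(bot.get_obs())
E
```

```text
pics
side {'fx': 568.9418481487588, 'fy': 568.9418481487588, 'cx': 315.9474587173876, 'cy': 237.9072055754443, 'k1': -0.014291472527552276, 'origin': array([-0.09311454,  1.10698588,  0.82374073]), 'orientation': array([-119.68235064,   -1.26259401, -145.88346386])}
top {'fx': 485.3364564485542, 'fy': 485.3364564485542, 'cx': 321.9850738198098, 'cy': 247.98537717717932, 'k1': 0.019751084756843725, 'origin': array([0.48459883, 0.03497449, 1.30525085]), 'orientation': array([-1.74797516e+02, -1.70262196e-01, -8.97550523e+01])}
wrist {'fx': 419.36104657535105, 'fy': 419.36104657535105, 'cx': 315.2055375841892, 'cy': 238.249159039521, 'k1': -0.0899345676209769, 'hand_eye': array([[ 6.88483694e-04, -9.63165805e-01, -2.68907341e-01,
         6.78305367e-02],
       [ 9.99999735e-01,  7.26551100e-04, -4.20429710e-05,
         3.07812954e-06],
       [ 2.35869276e-04, -2.68907240e-01,  9.63166050e-01,
        -1.55835191e-01],
       [ 0.00000000e+00,  0.00000000e+00,  0.00000000e+00,
         1.00000000e+00]])}
{'time': 0.15, 'q': array([7.31683958e+01, 5.00267355e+00, 1.00446749e+01, 9.50995814e+01,
       1.48293090e-03, 8.99983454e+01]), 'qd': array([-0.07593721, -0.19796147,  0.15031377,  0.10215214, -0.04553908,
       -0.01565942]), 'joint_efforts': array([-9.97116658e-04, -5.20762181e+01,  4.65045512e+01,  1.38198165e-02,
       -1.48903695e-05,  2.94221172e-05]), 'ee_pos': array([0.15919524, 0.52625747, 0.21785547]), 'tcp_rot': array([-1.79942420e+02, -1.48459291e-03,  1.63170049e+02]), 'wrist_force': array([ 0.32841212, -0.31881789,  0.28001864]), 'torque': array([-0.02676328, -0.00515286,  0.01020195]), 'grasp_force': 0.0, 'opening': 0.08519764156784077}
```

View pics/top0.png

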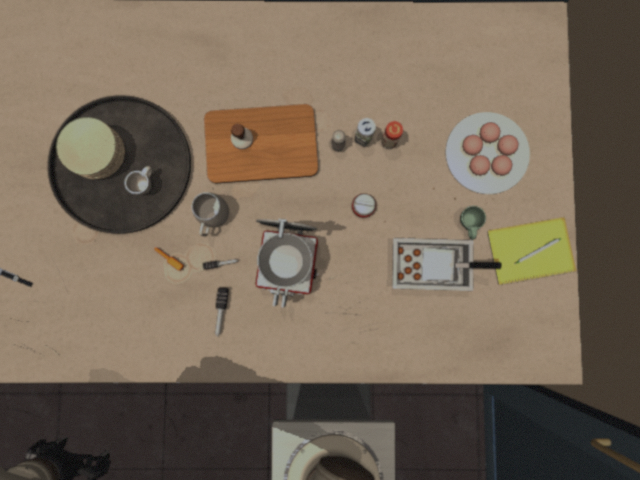

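View pics/side0.png

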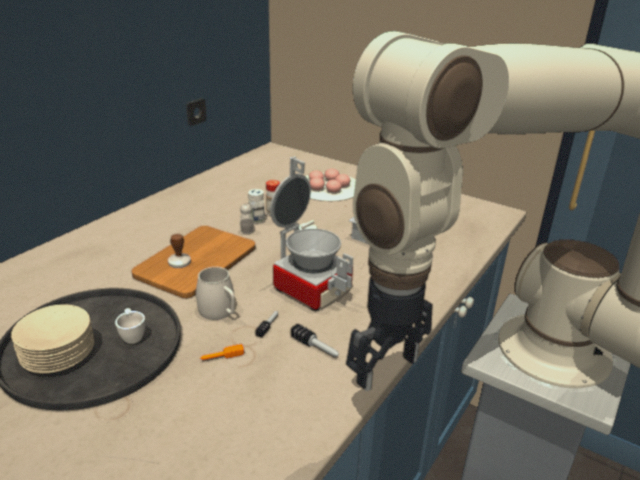

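The top view shows the mill at about (287,261), with its front toward the robot (image down). The fork is at (281,293), and the right pin, small and black/grey, is at (205–238,264) with its tip pointing right. The pan is at (432,264), with the scoop's lip to the left and its handle to the right. The side view confirms the lid stands open at the back.

```bash
cat > h.py <<'E'
import numpy as np,cv2
from scipy.spatial.transform import Rotation as R
from workcell import bot,camera,get_calibration
def cam(n,obs=None):
    c=get_calibration(n)
    if n=="wrist":
        o=obs or bot.get_obs(); T=np.eye(4); T[:3,:3]=R.from_euler('xyz',o['tcp_rot'],degrees=True).as_matrix(); T[:3,3]=o['ee_pos']
        T=T@c['hand_eye']; return c,T[:3,:3],T[:3,3]
    return c,R.from_euler('xyz',c['orientation'],degrees=True).as_matrix(),np.array(c['origin'])
def proj(K,P):
    c,Rm,o=K; p=(np.atleast_2d(P)-o)@Rm; s=p[:,:2]/p[:,2:]
    s=s*(1+c['k1']*(s**2).sum(1,keepdims=True)); return s*[c['fx'],c['fy']]+[c['cx'],c['cy']]
def ray(K,uv):
    c,Rm,o=K; d=(np.atleast_2d(uv)-[c['cx'],c['cy']])/[c['fx'],c['fy']]; s=d.copy()
    for _ in range(8): s=d/(1+c['k1']*(s**2).sum(1,keepdims=True))
    return np.c_[s,np.ones(len(s))]@Rm.T,o
def onz(K,uv,z):
    d,o=ray(K,uv); z=np.broadcast_to(z,len(d)); return o+d*((z-o[2])/d[:,2])[:,None]
E
python3 - <<'E'
import cv2
im=cv2.imread('pics/top0.png')
cv2.imwrite('pics/c1.png',cv2.resize(im[195:335,145:305],None,fx=4.2,fy=4.2,interpolation=cv2.INTER_CUBIC))
cv2.imwrite('pics/c2.png',cv2.resize(im[195:310,380:520],None,fx=5,fy=5,interpolation=cv2.INTER_CUBIC))
from h import *
K=cam('top')
print(onz(K,[[287,261],[205,266],[238,261],[393,243],[471,243],[472,288],[392,288],[498,265]],[.14,.01,.01,.06,.06,.06,.06,.11]).round(3))
E
```

```text
[[ 0.559  0.116  0.14 ]
 [ 0.553  0.343  0.01 ]
 [ 0.567  0.256  0.01 ]
 [ 0.612 -0.151  0.06 ]
 [ 0.613 -0.352  0.06 ]
 [ 0.497 -0.352  0.06 ]
 [ 0.496 -0.148  0.06 ]
 [ 0.553 -0.402  0.11 ]]
```

View pics/c2.png

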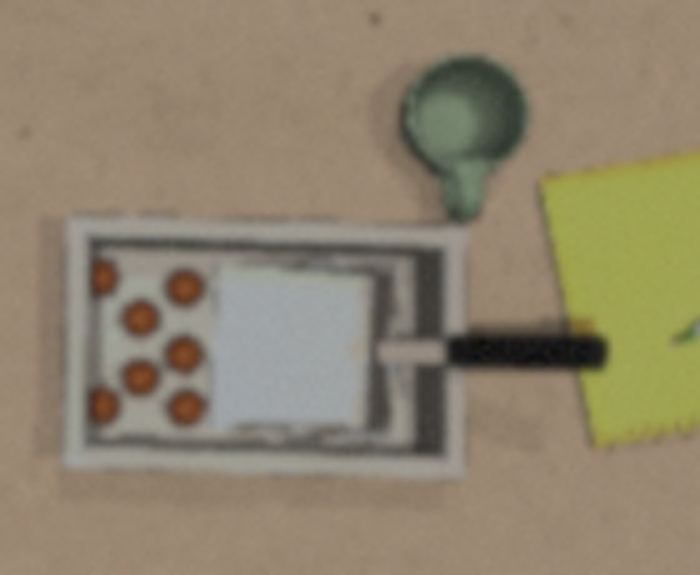

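The crop shows the pan corners at about (393,238) and (473,289) in full-image pixels. The seven nuts are left of the lip (x≈423), and the black grip runs x=469.6–501 at y≈265. Next I work out the grip pose and the approach.

```bash
cat >> h.py <<'E'
def pose(o=None):
    o=o or bot.get_obs(); return np.array(o['ee_pos']),R.from_euler('xyz',o['tcp_rot'],degrees=True)
def delta(p1,R1,p0=None,R0=None):
    "shift in present tool axes (m) and rotvec (10 deg units) to reach p1,R1"
    if p0 is None: p0,R0=pose()
    return R0.inv().apply(np.array(p1)-p0).round(4),((R0.inv()*R1).as_rotvec(degrees=True)/10).round(3)
def ori(tilt,yaw=90.):  # tool down, yaw, tilt: tool z toward world +y for tilt>0 (yaw 90)
    return R.from_euler('z',yaw-90,degrees=True)*R.from_euler('x',tilt,degrees=True)*R.from_euler('xyz',[180,0,90],degrees=True)
E
python3 - <<'E'
from h import *
K=cam('top')
uv=np.array([[448,350],[527,351],[606,352],[217,265],[215,425],[385,278],[378,425]])/5+[380,195]
print(onz(K,uv,[.07,.1,.132,.005,.005,.045,.045]).round(4))
uv=np.array([[66,217],[468,226],[468,476],[66,468]])/5+[380,195]
print(onz(K,uv,.06).round(4),onz(K,uv,.06).mean(0))
g=onz(K,[[485.4,265.2]],.1)[0]
print(delta(g+[0,0,.2],ori(0)), ori(20).as_matrix().round(2))
E
```

```text
[[ 0.5553 -0.3441  0.07  ]
 [ 0.5533 -0.374   0.1   ]
 [ 0.5512 -0.4012  0.132 ]
 [ 0.6042 -0.2411  0.005 ]
 [ 0.5183 -0.2388  0.005 ]
 [ 0.5941 -0.3199  0.045 ]
 [ 0.5177 -0.3147  0.045 ]]
[[ 0.6237 -0.1519  0.06  ]
 [ 0.6199 -0.359   0.06  ]
 [ 0.4915 -0.3558  0.06  ]
 [ 0.4946 -0.1508  0.06  ]] [ 0.55742017 -0.25436454  0.06      ]
(array([-0.6379, -0.7477, -0.0814]), array([-5.000e-03,  4.000e-03,  7.317e+00])) [[ 0.    1.    0.  ]
 [ 0.94 -0.    0.34]
 [ 0.34  0.   -0.94]]
```

View pics/c1.png

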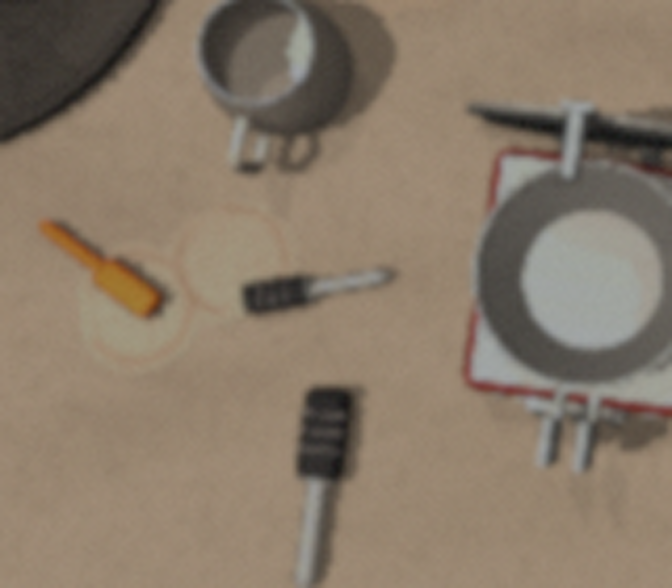

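Request:
send_rows(linear=[[0,0,-0.01],[0,0,-0.01],[0,0,-0.01],[0,0,-0.01],[0,0,-0.01],[0,0,-0.01],[0,0,-0.01],[0,0,-0.01]], twist=[[0,0,0.915],[0,0,0.915],[0,0,0.915],[0,0,0.915],[0,0,0.915],[0,0,0.915],[0,0,0.915],[0,0,0.912]], gripper=[50,50,50,50,50,50,50,50])

```text
time: 1.15
ee_pos: [0.1593, 0.5264, 0.2984]
tcp_rot: [-180.0, 0.0, 89.7]
wrist_force: [-0.3, -0.5, 0.1]
opening: 0.0424
grasp_force: 0.0
```

The crop shows the lock pin's grip at (245–308,295) and its tip at (392,273). The fork's cheeks are at (547,440) and (583,445), and the lid is at the back. Now I travel over the pan.

Request:
send_rows(linear=[[-0.03,0.012,0],[-0.052,0.022,0],[-0.052,0.022,0],[-0.052,0.022,0],[-0.052,0.022,0],[-0.052,0.022,0],[-0.052,0.022,0],[-0.052,0.022,0]], twist=[[0,0,0],[0,0,0],[0,0,0],[0,0,0],[0,0,0],[0,0,0],[0,0,0],[0,0,0]], gripper=[50,50,50,50,50,50,50,50])

```text
time: 2.15
ee_pos: [0.3255, 0.1307, 0.2984]
tcp_rot: [180.0, -0.0, 90.0]
wrist_force: [1.0, 0.8, 0.1]
opening: 0.0427
grasp_force: 0.0
```

Request:
send_rows(linear=[[-0.052,0.022,0],[-0.052,0.022,0],[-0.052,0.022,0],[-0.052,0.022,0],[-0.052,0.022,0],[-0.052,0.022,0],[-0.052,0.022,0],[-0.052,0.022,0]], twist=[[0,0,0],[0,0,0],[0,0,0],[0,0,0],[0,0,0],[0,0.5,0],[0,0.5,0],[0,0.5,0]], gripper=[50,50,50,50,50,50,50,50])

```text
time: 3.15
ee_pos: [0.5016, -0.2845, 0.2852]
tcp_rot: [179.9, -15.1, 90.0]
wrist_force: [2.0, 0.3, 1.3]
opening: 0.0428
grasp_force: 0.0
```

Request:
send_rows(linear=[[-0.052,0.022,0],[-0.052,0.022,0],[0,0,0]], twist=[[0,0.5,0.07],[0,0,0],[0,0,0]], gripper=[50,50,50])

```text
time: 3.52
ee_pos: [0.5442, -0.3816, 0.2451]
tcp_rot: [-179.2, -20.1, 89.0]
wrist_force: [0.6, 0.1, -1.6]
opening: 0.0429
grasp_force: 0.0
```

Run:
```python
from h import *
print(bot.get_obs()['q'].round(1)); K=cam('wrist'); im=camera('wrist'); cv2.imwrite('pics/w1.png',im[:,:,::-1])
g=np.array([.5535,-.374,.1]); print(proj(K,g)); p,r=pose(); print(p,delta(g-ori(20,89).as_matrix()[:,2]*.045,ori(20,89)))
```

```text
[-41.5  42.2  60.1 121.9  14.6  47.6]
[[329.78092581 274.69737172]]
[ 0.54362472 -0.37944325  0.24957892] (array([-0.0458,  0.0108,  0.0974]), array([-0.064,  0.007,  0.008]))
```

View pics/w1.png

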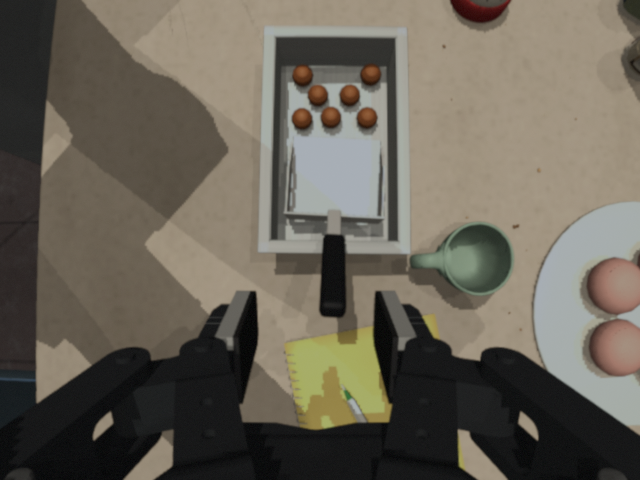

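The wrist view shows the grip centred at about (333,275), which is 3 px (about 2 mm) to +x of the prediction. The scoop is square in the pan. I ease the tilt to about 8° because of the reach limit and go in.

Run:
```python
from h import *
g=np.array([.5553,-.374,.1]);Ro=ori(8,89);z=Ro.as_matrix()[:,2]; p0,R0=pose()
a=delta(g-z*.06,Ro); print(a); print(delta(g+z*.003,Ro,g-z*.06,Ro))
```

```text
(array([-0.0333,  0.0125,  0.0837]), array([-0.062, -1.193,  0.015]))
(array([ 0.   , -0.   ,  0.063]), array([0., 0., 0.]))
```

Request:
send_rows(linear=[[-0.011,0.0042,0.028],[-0.011,0.0042,0.028],[-0.0113,0.0041,0.0277],[0,0,0],[0,0,0],[0,0,0]], twist=[[0,0,0],[0,0,0],[0,0,0],[-0.03,-0.6,0.008],[-0.03,-0.6,0.007],[0,0,0]], gripper=[50,50,50,50,50,50])

```text
time: 4.32
ee_pos: [0.555, -0.3783, 0.1698]
tcp_rot: [179.4, -7.5, 89.3]
wrist_force: [0.1, 0.5, -0.5]
opening: 0.0426
grasp_force: 0.0
```

Request:
send_rows(linear=[[0,0,0.02],[0,0,0.023],[0,0,0.02],[0,0,0]], twist=[[0,0,0],[0,0,0],[0,0,0],[0,0,0]], gripper=[50,50,50,50])

```text
time: 4.82
ee_pos: [0.5549, -0.3718, 0.1027]
tcp_rot: [179.7, -7.8, 89.2]
wrist_force: [-0.1, 0.6, -0.2]
opening: 0.0429
grasp_force: 0.0
```

Run:
```python
from h import *
o=bot.get_obs();print(o['q'].round(1),o['ee_pos'],o['tcp_rot'],o['wrist_force'])
```

```text
[-36.7  25.5  21.8  90.7   6.5  53.9] [ 0.55492396 -0.37179909  0.10272458] [179.74212944  -7.78410894  89.15230162] [-0.05761374  0.60460552 -0.18542234]
```

Request:
send_rows(linear=[[0,0,0.005],[0,0,0],[0,0,0],[0,0,0],[0,0,0],[0,0,0]], twist=[[0,0,0],[0,0,0],[0,0,0],[0,0,0],[0,0,0],[0,0,0]], gripper=[50,10,0,0,0,0], grip_force=90)

```text
time: 5.58
ee_pos: [0.5561, -0.3723, 0.099]
tcp_rot: [179.6, -7.6, 89.1]
wrist_force: [-0.6, -1.7, 6.0]
opening: 0.0152
grasp_force: 88.0
```

Request:
send_rows(linear=[[0.007,-0.0003,0.001],[0.009,-0.0003,0.0012],[0.009,-0.0003,0.0012],[0.009,-0.0003,0.0012],[0.009,-0.0003,0.0012],[0.009,0,0.0012],[0.007,0,0.001],[0.005,0,0.0007]], twist=[[0,0,0],[0,0,0],[0,0,0],[0,0,0],[0,0,0],[0,0,0],[0,0,0],[0,0,0]], gripper=[0,0,0,0,0,0,0,0])

```text
time: 6.58
ee_pos: [0.5557, -0.308, 0.0992]
tcp_rot: [179.6, -7.5, 89.1]
wrist_force: [-0.4, -5.1, 7.9]
opening: 0.015
grasp_force: 88.9
```

Run:
```python
from h import *
o=bot.get_obs();print(o['ee_pos'],o['tcp_rot'],o['wrist_force'])
im=camera('wrist');cv2.imwrite('pics/w2.png',im[:,:,::-1])
```

```text
[ 0.55568692 -0.30802502  0.09923753] [179.56299908  -7.50711784  89.1382848 ] [-0.38846339 -5.06341755  7.93909134]
```

View pics/w2.png

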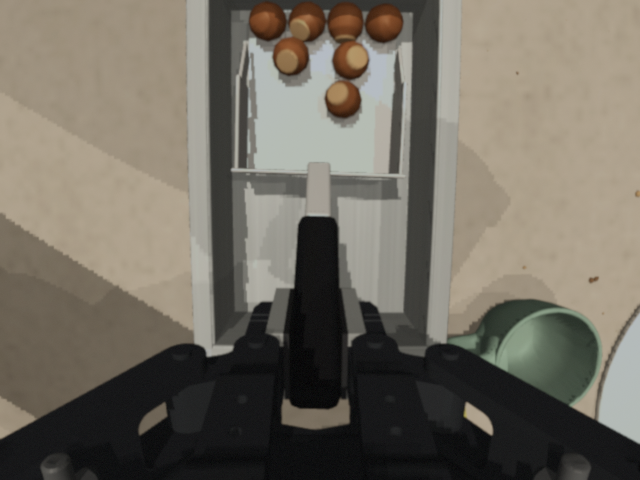

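Three nuts are clearly inside the bowl and four are squeezed at the wall by the lip. I push a little farther, tilt back and lift.

Request:
send_rows(linear=[[0.005,0,0.0007],[0.004,0,0.0006],[-0.0038,0,-0.0008],[-0.0038,0,-0.001],[-0.0038,0,-0.0012],[-0.0038,0,-0.0013],[-0.0038,0,-0.0014],[-0.0038,0,-0.0016]], twist=[[0,0,0],[0,0,0],[0,0.3,0],[0,0.3,0],[0,0.3,0],[0,0.3,0],[0,0.3,0],[0,0.3,0]], gripper=[0,0,0,0,0,0,0,0])

```text
time: 7.62
ee_pos: [0.5548, -0.3219, 0.0982]
tcp_rot: [179.7, -25.8, 89.2]
wrist_force: [0.1, 0.3, -1.7]
opening: 0.0149
grasp_force: 88.5
```

Request:
send_rows(linear=[[0.001,0,-0.009],[0.002,0,-0.014],[0.007,0,-0.018],[0.009,0,-0.022],[0.01,0,-0.024],[0.01,0,-0.024],[0.008,0,-0.018],[0,0,0]], twist=[[0,0,0],[0,0,0],[0,0,0],[0,0,0],[0,0,0],[0,0,0],[0,0,0],[0,0,0]], gripper=[0,0,0,0,0,0,0,0])

```text
time: 8.62
ee_pos: [0.5545, -0.3355, 0.2375]
tcp_rot: [179.5, -25.5, 89.4]
wrist_force: [-0.6, -0.2, -2.9]
opening: 0.0152
grasp_force: 88.5
```

Run:
```python
from h import *
o=bot.get_obs();print(o['ee_pos'],o['tcp_rot'],o['wrist_force'],o['q'].round(1))
im=camera('wrist');t=camera('top')
im=cv2.resize(im,None,fx=.8,fy=.8);t=cv2.resize(t[190:300,370:510],(0,0),fx=2,fy=2)
c=np.zeros((384,800,3),np.uint8);c[:,:512]=im;c[:220,512:792]=t
cv2.imwrite('pics/w3.png',c[:,:,::-1])
```

```text
[ 0.55448225 -0.33552527  0.23747354] [179.48323616 -25.47125196  89.35344621] [-0.61907606 -0.21229467 -2.93523059] [-40.1  39.2  53.  120.3  19.7  47.8]
```

View pics/w3.png

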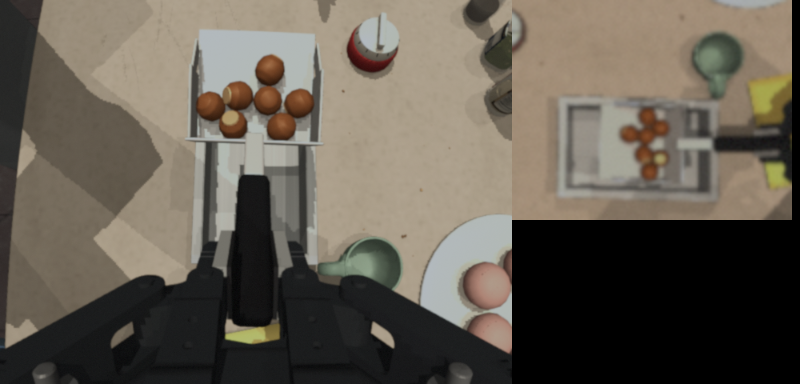

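All seven nuts are in the bowl, seen in both the wrist and the top view, and the pan is empty. Next I locate the hopper and plan the pour.

Run:
```python
from h import *
K=cam('top'); cr=lambda a:np.array(a)/4.2+[145,195]
print(onz(K,cr([[588,270],[592,280],[565,437],[503,150],[468,385],[672,410]]),[.14,.091,.144,.077,.077,.077]).round(4))
H=onz(K,cr([[588,270]]),.14)[0]
p0,R0=pose()
a0=7.5 # tool tilt when scoop level
for th in(0,-15,20,40,55,62):   # th>0 lip down
    t=np.radians(th); f,u=-.132,.097
    gy=f*np.cos(t)+u*np.sin(t); gz=-f*np.sin(t)+u*np.cos(t)
    print(th,'grip rel lip y,z',round(gy,3),round(gz,3))
```

```text
[[0.563  0.1208 0.14  ]
 [0.5603 0.122  0.091 ]
 [0.4679 0.1324 0.144 ]
 [0.64   0.1778 0.077 ]
 [0.4978 0.1966 0.077 ]
 [0.4833 0.0741 0.077 ]]
0 grip rel lip y,z -0.132 0.097
-15 grip rel lip y,z -0.153 0.06
20 grip rel lip y,z -0.091 0.136
40 grip rel lip y,z -0.039 0.159
55 grip rel lip y,z 0.004 0.164
62 grip rel lip y,z 0.024 0.162
```

Request:
send_rows(linear=[[0.007,0,0.001],[0.0166,0.001,0.005],[0.0276,0.001,0.0105],[0.0276,0.001,0.0117],[0.0276,0.001,0.0117],[0.0276,0.001,0.0117],[0.0276,0,0.0117],[0.0276,0,0.0117]], twist=[[0,0,0],[0,0,0],[0,0,0],[0,0,0],[0,0,0],[0,0,0],[0,0,0],[0,0,0]], gripper=[0,0,0,0,0,0,0,0])

```text
time: 9.72
ee_pos: [0.5615, -0.131, 0.2494]
tcp_rot: [179.7, -25.7, 89.3]
wrist_force: [0.4, -0.2, -2.4]
opening: 0.0151
grasp_force: 88.5
```

Request:
send_rows(linear=[[0.0276,0,0.0117],[0.0276,0,0.0117],[0.0166,0,0.007],[0.007,0,0.003],[0,0,0]], twist=[[0,0,0],[0,0,0],[0,0,0],[0,0,0],[0,0,0]], gripper=[0,0,0,0,0])

```text
time: 10.35
ee_pos: [0.5633, -0.0472, 0.2538]
tcp_rot: [179.6, -25.6, 89.3]
wrist_force: [-0.6, -0.2, -2.2]
opening: 0.0152
grasp_force: 88.5
```

```bash
cat > pour.py <<'E'
from h import *
p,r=pose(); q=bot.get_obs()['q']; print(p,r.as_euler('xyz',degrees=True),q.round(1))
def P(th,ly,lz):
    t=np.radians(th); return np.array([.5605,ly-.132*np.cos(t)+.096*np.sin(t),lz+.132*np.sin(t)+.096*np.cos(t)]),ori(7.5-th,89.3)
ths=[-18,-10,-2,6,14,22,30,38,46,54,60]; lz=[.19,.172,.156,.150,.148,.146,.144,.142,.14,.138,.136]
T=[P(a,.108,b) for a,b in zip(ths,lz)]
print('first',delta(*T[0]))
for a,b in zip(T[:-1],T[1:]): print(delta(*b,*a),b[0].round(3))
E
python3 pour.py
```

```text
[ 0.56333517 -0.04716286  0.25377396] [179.64038097 -25.62113666  89.28030533] [-17.4  13.   19.7 104.2  24.6  71.7]
first (array([-0.0058, -0.0029,  0.0119]), array([ 0.037, -0.012, -0.002]))
(array([ 0.009 , -0.0001,  0.0009]), array([-0. , -0.8, -0. ])) [ 0.56  -0.039  0.244]
(array([ 0.012 , -0.0001, -0.0001]), array([ 0. , -0.8, -0. ])) [ 0.56  -0.027  0.247]
(array([ 0.0158, -0.0002, -0.0095]), array([-0. , -0.8,  0. ])) [ 0.56  -0.013  0.259]
(array([ 0.0167, -0.0002, -0.0134]), array([-0. , -0.8, -0. ])) [0.56  0.003 0.273]
(array([ 0.017 , -0.0002, -0.0134]), array([-0. , -0.8, -0. ])) [0.56  0.022 0.284]
(array([ 0.0173, -0.0002, -0.0134]), array([-0. , -0.8,  0. ])) [0.56  0.042 0.293]
(array([ 0.0176, -0.0003, -0.0135]), array([ 0. , -0.8,  0. ])) [0.56  0.063 0.299]
(array([ 0.0178, -0.0003, -0.0137]), array([-0. , -0.8, -0. ])) [0.56  0.085 0.302]
(array([ 0.018 , -0.0003, -0.0138]), array([ 0. , -0.8,  0. ])) [0.56  0.108 0.301]
(array([ 0.0138, -0.0002, -0.0104]), array([-0. , -0.6, -0. ])) [0.56  0.125 0.298]
```

Request:
send_rows(linear=[[0.0035,-0.001,0.008],[0.011,-0.001,0.004],[0.0158,0,-0.0095],[0.0167,0,-0.0134],[0.017,0,-0.0134],[0.0173,0,-0.0134],[0.0176,0,-0.0135],[0.0178,0,-0.0137]], twist=[[0,-0.8,0],[0,-0.8,0],[0,-0.8,0],[0,-0.8,0],[0,-0.8,0],[0,-0.8,0],[0,-0.8,0],[0,-0.8,0]], gripper=[0,0,0,0,0,0,0,0])

```text
time: 11.35
ee_pos: [0.5636, 0.0837, 0.3031]
tcp_rot: [179.5, 38.6, 88.7]
wrist_force: [0.1, -0.1, -1.2]
opening: 0.0151
grasp_force: 87.8
```

Request:
send_rows(linear=[[0.018,0,-0.0138],[0.0138,0,-0.0104],[0,0,0],[0,0,0],[0,0,0]], twist=[[0,-0.8,0],[0,-0.6,0],[0,0,0],[0,0,0],[0,0,0]], gripper=[0,0,0,0,0])

```text
time: 11.98
ee_pos: [0.5626, 0.1186, 0.2967]
tcp_rot: [179.0, 52.0, 88.5]
wrist_force: [-0.2, -0.6, -1.5]
opening: 0.0154
grasp_force: 88.4
```

Run:
```python
from h import *
o=bot.get_obs();print(o['ee_pos'],o['tcp_rot'],o['wrist_force'],o['q'].round(1))
im=camera('wrist');t=camera('side')
im=cv2.resize(im,None,fx=.625,fy=.625);t=cv2.resize(t[150:350,220:420],(0,0),fx=2,fy=2)
c=np.zeros((400,800,3),np.uint8);c[:300,:400]=im;c[:400,400:800]=t
cv2.imwrite('pics/w4.png',c[:,:,::-1])
```

```text
[0.56257283 0.11864747 0.29667591] [179.00651174  52.01505222  88.4661531 ] [-0.22174019 -0.55389568 -1.51155063] [ 32.1  34.   40.1 130.5 -41.7 136.6]
```

View pics/w4.png

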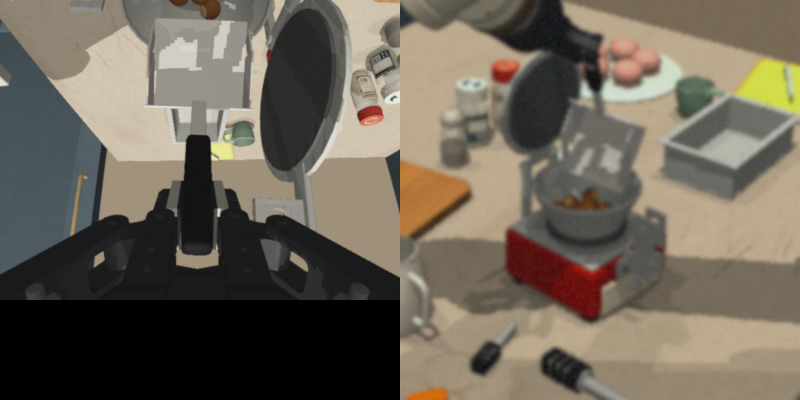

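The nuts are in the hopper and the scoop is empty, with nothing on the worktop. I reverse out and take the scoop back to the pan.

Request:
send_rows(linear=[[-0.02,0,0.0085],[-0.02,0,0.0085],[-0.02,0,0.0085],[-0.02,0,0.0085],[-0.02,0,0.007],[-0.02,0,0.006],[-0.02,0,0.004],[0,0,0]], twist=[[0,0.85,0],[0,0.85,0],[0,0.85,0],[0,0.85,0],[0,0.85,0],[0,0.85,0],[0,0.85,0],[0,0,0]], gripper=[0,0,0,0,0,0,0,0])

```text
time: 13.08
ee_pos: [0.5602, -0.028, 0.313]
tcp_rot: [179.4, -7.4, 89.1]
wrist_force: [-0.1, 0.1, -0.1]
opening: 0.0146
grasp_force: 88.7
```

Run:
```python
from h import *
p,r=pose();print(p,r.as_euler('xyz',degrees=True),bot.get_obs()['q'].round(1))
Ro=ori(7.5,89.1); A=np.array([.5555,-.352,.25]);B=np.array([.5555,-.355,.101])
print(delta(A,Ro));print(delta(B,Ro,A,Ro))
```

```text
[ 0.56020068 -0.02803549  0.3129878 ] [179.41721536  -7.40628892  89.08613099] [ -6.8  10.   26.1 106.3   7.4  84.1]
(array([-3.294e-01,  3.000e-04,  2.070e-02]), array([ 0.058,  0.009, -0.001]))
(array([-0.0224,  0.    ,  0.1473]), array([0., 0., 0.]))
```

Request:
send_rows(linear=[[-0.03,0,0.001],[-0.05,0,0.003],[-0.05,0,0.003],[-0.05,0,0.003],[-0.05,0,0.003],[-0.05,0,0.003],[-0.035,0,0.003],[-0.0145,0,0.002]], twist=[[0.058,0,0],[0,0,0],[0,0,0],[0,0,0],[0,0,0],[0,0,0],[0,0,0],[0,0,0]], gripper=[0,0,0,0,0,0,0,0])

```text
time: 14.08
ee_pos: [0.5574, -0.3494, 0.2489]
tcp_rot: [-179.9, -7.3, 89.4]
wrist_force: [0.2, 0.3, -1.5]
opening: 0.0149
grasp_force: 88.7
```

Request:
send_rows(linear=[[0,0,0],[-0.003,0,0.02],[-0.005,0,0.035],[-0.005,0,0.035],[-0.0045,0,0.03],[-0.003,0,0.015],[-0.001,0,0.006],[0,0,0]], twist=[[0,0,0],[0,0,0],[0,0,0],[0,0,0],[0,0,0],[0,0,0],[0,0,0],[0,0,0]], gripper=[0,0,0,0,0,0,0,0])

```text
time: 15.08
ee_pos: [0.558, -0.3512, 0.1077]
tcp_rot: [180.0, -7.3, 89.5]
wrist_force: [-0.3, 0.1, -1.4]
opening: 0.0154
grasp_force: 88.7
```

Request:
send_rows(linear=[[0,0,0.004],[0,0,0.003],[0,0,0.002],[0,0,0],[0,0,0]], twist=[[0,0,0],[0,0,0],[0,0,0],[0,0,0],[0,0,0]], gripper=[0,0,0,0,0])

```text
time: 15.7
ee_pos: [0.5578, -0.3509, 0.0992]
tcp_rot: [180.0, -7.3, 89.4]
wrist_force: [-1.7, -2.1, 5.6]
opening: 0.015
grasp_force: 88.9
```

Request:
send_rows(linear=[[0,0,0],[0,0,0],[0,0,0],[0,0,-0.02],[0,0,-0.04],[0,0,-0.05],[0,0,-0.05],[0,0,-0.05]], twist=[[0,0,0],[0,0,0],[0,0,0],[0,0,0],[0,0,0],[0,0,0],[0,-0.36,0],[0,-0.37,0]], gripper=[45,45,45,45,45,45,60,65])

```text
time: 16.7
ee_pos: [0.5573, -0.3745, 0.3077]
tcp_rot: [-180.0, 0.0, 89.4]
wrist_force: [0.3, -0.8, 0.0]
opening: 0.056
grasp_force: 0.0
```

Request:
send_rows(linear=[[0,0,0],[0,0,0],[0,0,0],[0,0,0],[0,0,0],[0,0,0],[0,0,0],[0,0,0]], twist=[[0,0,-1.045],[0,0,-1.045],[0,0,-1.045],[0,0,-1.045],[0,0,-1.045],[0,0,-1.045],[0,0,-1.045],[0,0,-1.045]], gripper=[65,65,65,65,65,65,65,65])

```text
time: 17.7
ee_pos: [0.5576, -0.374, 0.3062]
tcp_rot: [179.9, -0.1, 173.4]
wrist_force: [-0.6, 0.0, -0.4]
opening: 0.0559
grasp_force: 0.0
```

```bash
cat >> h.py <<'E'
MY=-7.0; HOP=np.array([.5615,.1215]); ML=R.from_euler('z',MY,degrees=True)
def mill(x,y,z): return ML.apply([x,y,z])+[HOP[0],HOP[1],0]
def lid(th,r,off=0.): # off: outward from outer side
    t=np.radians(th); return mill(.079-r*np.cos(t)+off*np.sin(t),0,.144+r*np.sin(t)+off*np.cos(t))
E
python3 - <<'E'
from h import *
K=cam('top')
for a in(100,105,109,112): print(a,proj(K,[lid(a,.193),lid(a,.15),mill(-.098,0,.144)]).round(1))
p,r=pose();print(p,r.as_euler('xyz',degrees=True),bot.get_obs()['q'].round(1))
A=lid(109,.176)+[-.09,.011,.003];print(A,delta(A,R.from_euler('xyz',[180,0,173],degrees=True)))
t=camera('top'); cv2.imwrite('pics/t2.png',t[:,:,::-1])
E
```

```text
100 [[285.  198.6]
 [286.  205.9]
 [279.1 300.6]]
105 [[286.2 191.1]
 [286.9 200.3]
 [279.1 300.6]]
109 [[287.2 185.3]
 [287.6 195.9]
 [279.1 300.6]]
112 [[287.9 181.2]
 [288.2 192.8]
 [279.1 300.6]]
[ 0.55762434 -0.3739633   0.30617558] [ 1.79920749e+02 -6.34591138e-02  1.73389031e+02] [-33.9  28.5  49.5 111.    0.  -27.3]
[0.60678404 0.11588921 0.31341127] (array([ 0.0076,  0.4923, -0.0065]), array([ 0.008, -0.006,  0.039]))
```

Run:
```python
from h import *
K=cam('top');S=cam('side')
for a in(80,84,88,92,96): print(a,proj(K,[lid(a,.193),lid(a,.15)]).round(1).tolist(),proj(S,[lid(a,.193),lid(a,.079)]).round(1).tolist())
print(proj(S,[mill(-.098,0,.144),mill(0,0,.14)]), proj(K,[mill(.079,0,.144)]))
```

```text
80 [[280.6, 231.2], [282.7, 230.2]] [[300.9, 160.8], [294.4, 202.4]]
84 [[281.4, 224.5], [283.3, 225.3]] [[296.6, 158.5], [292.7, 201.4]]
88 [[282.3, 217.9], [284.0, 220.3]] [[292.3, 156.6], [291.0, 200.6]]
92 [[283.2, 211.4], [284.6, 215.4]] [[288.1, 155.0], [289.4, 199.9]]
96 [[284.1, 204.9], [285.3, 210.6]] [[283.9, 153.9], [287.7, 199.4]]
[[346.19723193 254.46494796]
 [314.16301947 241.34388385]] [[288.93656802 227.36327772]]
```

The lid measures about 86°, so I can push it from behind the tab with closed fingers and the tool pointing down.

Run:
```python
from h import *
Rm=R.from_euler('xyz',[180,0,173],degrees=True)
def T(th):
    t=np.radians(th);return mill(.09-.16*np.cos(t)+.001*np.sin(t),0,.158+.16*np.sin(t)+.001*np.cos(t))
S=T(86)+[.03,-.004,0]; A=S+[0,0,.06]
print(A,S,delta(A,Rm)); 
pts=[S]+[T(a) for a in(84,76,68,60,52,44,36,28,20,12,5,0)]+[T(0)-[0,0,.003]]
for a,b in zip(pts[:-1],pts[1:]): print(delta(b,Rm,a,Rm)[0])
```

```text
[0.67074144 0.10777037 0.37768   ] [0.67074144 0.10777037 0.31768   ] (array([-0.0612,  0.4911, -0.0709]), array([ 0.008, -0.006,  0.09 ]))
[0.0358 0.0003 0.0005]
[0.022  0.     0.0037]
[ 0.0213 -0.      0.0068]
[ 0.0201 -0.      0.0097]
[ 0.0186 -0.      0.0124]
[0.0167 0.     0.0148]
[ 0.0145 -0.      0.017 ]
[ 0.0119 -0.      0.0189]
[0.0092 0.     0.0203]
[0.0063 0.     0.0214]
[0.003  0.     0.0193]
[ 0.0007 -0.      0.0139]
[ 0.    -0.     0.003]
```

Request:
send_rows(linear=[[0,0,-0.035],[0,0.01,-0.036],[-0.006,0.048,0],[-0.006,0.05,0],[-0.007,0.05,0],[-0.007,0.05,0],[-0.007,0.05,0],[-0.007,0.05,0]], twist=[[0,0,0],[0,0,0],[0,0,0],[0,0,0],[0,0,0],[0,0,0],[0,0,0],[0,0,0.045]], gripper=[0,0,0,0,0,0,0,0])

```text
time: 18.75
ee_pos: [0.6318, -0.0696, 0.3736]
tcp_rot: [-180.0, 0.2, 172.4]
wrist_force: [0.1, -0.3, 0.3]
opening: 0.0003
grasp_force: 0.0
```

Request:
send_rows(linear=[[-0.007,0.05,0],[-0.007,0.05,0],[-0.007,0.05,0],[0,0.033,0],[0,0,0]], twist=[[0,0,0],[0,0,0],[0,0,0],[0,0,0],[0,0,0]], gripper=[0,0,0,0,0])

```text
time: 19.38
ee_pos: [0.6676, 0.1089, 0.3639]
tcp_rot: [179.9, 0.6, 172.6]
wrist_force: [0.5, -0.4, 0.4]
opening: -0.0001
grasp_force: 0.0
```

Run:
```python
from h import *
p,r=pose();print(p,r.as_euler('xyz',degrees=True),bot.get_obs()['q'].round(1))
print(delta([.6707,.1078,.3177],R.from_euler('xyz',[180,0,173],degrees=True)))
```

```text
[0.66760005 0.10890767 0.36390097] [179.90288023   0.63544998 172.61934391] [ 9.300e+00  3.760e+01  7.070e+01  1.224e+02 -1.000e-01  1.670e+01]
(array([-0.0027, -0.0008,  0.0462]), array([ 0.01 ,  0.064, -0.038]))
```

Request:
send_rows(linear=[[0,0,0.02],[0,0,0.026],[0,0,0],[0.015,0,0],[0.018,0,0],[0,0,0]], twist=[[0,0.03,0],[0,0.03,0],[0,0,0],[0,0,0],[0,0,0],[0,0,0]], gripper=[0,0,0,0,0,0])

```text
time: 20.12
ee_pos: [0.6351, 0.1103, 0.3219]
tcp_rot: [179.8, 0.3, 172.5]
wrist_force: [-1.0, -0.7, 0.5]
opening: 0.0003
grasp_force: 0.0
```

Run:
```python
from h import *
o=bot.get_obs();print(o['ee_pos'],o['tcp_rot'],o['q'].round(1),o['wrist_force'])
```

```text
[0.63514561 0.11026624 0.32191991] [179.83580915   0.33040093 172.5257812 ] [9.800e+00 2.400e+01 4.510e+01 1.107e+02 1.000e-01 1.730e+01] [-0.98659926 -0.66093949  0.45595121]
```

Request:
send_rows(linear=[[0.022,0,0.006],[0.0213,0,0.0085],[0.0201,0,0.0097],[0.0186,0,0.0124],[0.0167,0,0.0148],[0.0145,0,0.017],[0.012,0,0.0189],[0,0,0]], twist=[[0,0,0],[0,0,0],[0,0,0],[0,0,0],[0,0,0],[0,0,0],[0,0,0],[0,0,0]], gripper=[0,0,0,0,0,0,0,0])

```text
time: 21.12
ee_pos: [0.5117, 0.1268, 0.2318]
tcp_rot: [179.9, 0.1, 172.6]
wrist_force: [-0.5, 0.7, -0.3]
opening: -0.0001
grasp_force: 0.0
```

Run:
```python
from h import *
o=bot.get_obs();print(o['ee_pos'],o['tcp_rot'],o['wrist_force'])
t=np.radians(28);b=mill(.09-.16*np.cos(t)+.001*np.sin(t),0,.158+.16*np.sin(t)+.001*np.cos(t));print(b)
im=camera('side');cv2.imwrite('pics/s2.png',cv2.resize(im[150:350,220:420],(0,0),fx=3,fy=3)[:,:,::-1])
```

```text
[0.51174765 0.12681625 0.23184202] [1.79901917e+02 1.17598265e-01 1.72561114e+02] [-0.49454     0.65592636 -0.34689425]
[0.51107653 0.12769122 0.2339984 ]
```

Request:
send_rows(linear=[[0.009,0,0.019],[0.0063,0,0.0214],[0.003,0,0.0193],[0.0007,0,0.011],[0,0,0.004],[0,0,0]], twist=[[0,0,0],[0,0,0],[0,0,0],[0,0,0],[0,0,0],[0,0,0]], gripper=[0,0,0,0,0,0])

```text
time: 21.92
ee_pos: [0.4934, 0.1295, 0.1572]
tcp_rot: [179.9, 0.2, 172.6]
wrist_force: [0.1, -0.1, -0.5]
opening: 0.0001
grasp_force: 0.0
```

Request:
send_rows(linear=[[0,0,0.002],[0,0,0.002],[0,0,0.001],[0,0,0]], twist=[[0,0,0],[0,0,0],[0,0,0],[0,0,0]], gripper=[0,0,0,0])

```text
time: 22.42
ee_pos: [0.4928, 0.1295, 0.1516]
tcp_rot: [179.9, 0.1, 172.6]
wrist_force: [0.6, 0.5, -0.1]
opening: -0.0
grasp_force: 0.0
```

Run:
```python
from h import *
a=camera('side')[150:350,220:420];b=camera('top')[190:320,190:320]
c=np.zeros((400,800,3),np.uint8);c[:,:400]=cv2.resize(a,(400,400),interpolation=2);c[:,400:]=cv2.resize(b,(400,400),interpolation=2)
cv2.imwrite('pics/s3.png',c[:,:,::-1])
```

```text
(no output)
```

View pics/s3.png

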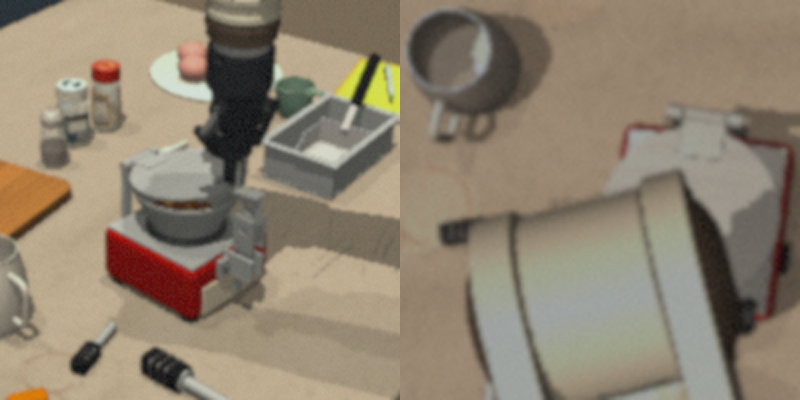

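The side view shows the lid almost down, with a slit still open at the front and nuts visible at about (190,203). I keep pressing in small steps until it stops.

Request:
send_rows(linear=[[0,0,0.003],[0,0,0.003],[0,0,0.003],[0,0,0]], twist=[[0,0,0],[0,0,0],[0,0,0],[0,0,0]], gripper=[0,0,0,0])

```text
time: 23.02
ee_pos: [0.4927, 0.1295, 0.1423]
tcp_rot: [179.9, 0.1, 172.6]
wrist_force: [-0.1, -0.2, -0.2]
opening: -0.0003
grasp_force: 0.0
```

Request:
send_rows(linear=[[0,0,0.002],[0,0,0.002],[0,0,0]], twist=[[0,0,0],[0,0,0],[0,0,0]], gripper=[0,0,0])

```text
time: 23.4
ee_pos: [0.4928, 0.1295, 0.1384]
tcp_rot: [179.9, 0.1, 172.6]
wrist_force: [0.5, -0.3, -0.0]
opening: 0.0001
grasp_force: 0.0
```

Run:
```python
from h import *
o=bot.get_obs();print(o['ee_pos'],o['wrist_force'],o['torque'])
S=cam('side'); im=camera('side').copy(); p=o['ee_pos']
f=lambda P:(proj(S,P)-[230,190])*8
a=cv2.resize(im[190:265,230:365],None,fx=8,fy=8,interpolation=2) # 1080x600
def poly(P,col): cv2.polylines(a,[f(P).round().astype(np.int32)],False,col,1)
th=np.linspace(0,2*np.pi,60)
poly([mill(.07*np.cos(t),.07*np.sin(t),.14) for t in th],(0,255,0))
poly([mill(.07*np.cos(t),.07*np.sin(t),.145) for t in th],(0,255,255))
poly([mill(-.07,.008,.145),mill(-.114,.008,.145),mill(-.114,-.008,.145),mill(-.07,-.008,.145)],(0,255,255))
poly([mill(-.112,.013,.144),mill(-.084,.013,.144),mill(-.084,.013,.1),mill(-.112,.013,.1),mill(-.112,.013,.144)],(255,0,0))
poly([p+[0,0,0],p-[0,0,.014]],(255,0,255))
b=cv2.resize(camera('wrist'),(400,300))
a=cv2.resize(a,(800,444));a=np.vstack([a,np.zeros((156,800,3),np.uint8)]); 
cv2.imwrite('pics/s4.png',a[:,:,::-1])
```

```text
[0.49282859 0.12954822 0.13842808] [ 0.47213597 -0.27179292 -0.02538735] [ 0.00713414  0.0078208  -0.03354374]
```

View pics/s4.png

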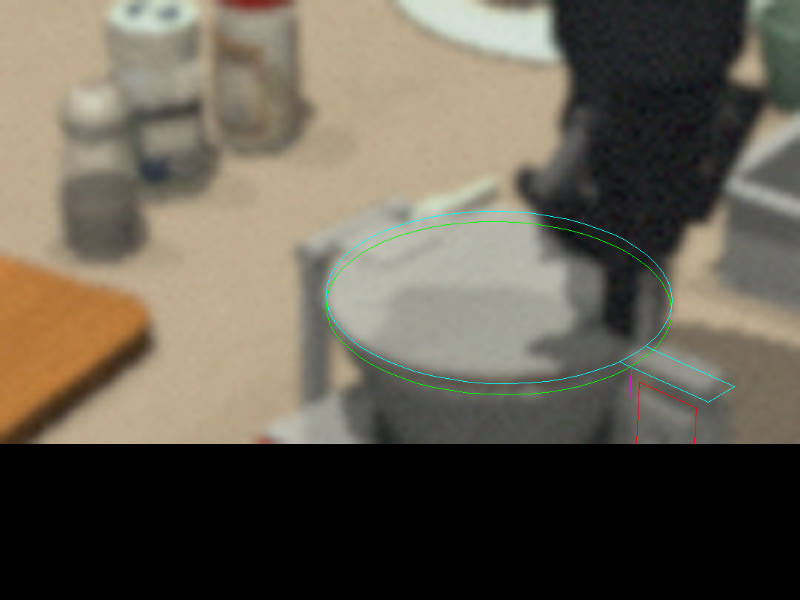

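The lid now lies on the shut outline within a degree or two. The fingertip shows about 8 mm above the reported TCP, so the tips sit farther back than I assumed. I press on until force builds.

Request:
send_rows(linear=[[0,0,0.002],[0,0,0.002],[0,0,0]], twist=[[0,0,0],[0,0,0],[0,0,0]], gripper=[0,0,0])

```text
time: 23.88
ee_pos: [0.4928, 0.1295, 0.1344]
tcp_rot: [179.9, 0.1, 172.6]
wrist_force: [-0.4, -0.1, -0.1]
opening: 0.0001
grasp_force: 0.0
```

```bash
cat > edge.py <<'E'
from h import *
S=cam('side')
def prof(im):
    return {u:im[240:266,u-1:u+2].mean((1,2)).round().astype(int).tolist() for u in(300,312,324)}
g=camera('side').astype(float)
o=bot.get_obs();print(o['ee_pos'].round(4),o['wrist_force'].round(2))
for u,v in prof(g).items(): print(u,v)
for th in(0,2,4,8):
    t=np.radians(th); ring=[]
    for a in np.linspace(0,2*np.pi,721):
        r=.079+.0695*np.cos(a); y=.0695*np.sin(a)
        ring.append(mill(.079-r*np.cos(t)-.003*np.sin(t),y,.144+r*np.sin(t)-.003*np.cos(t)))
    q=proj(S,ring); print('lid lower edge v at',th,[round(q[np.abs(q[:,0]-u)<1][:,1].max(),1) for u in(300,312,324)])
E
python3 edge.py
python3 - <<'E'
import cv2
im=cv2.imread('pics/s3.png')[:,:400].astype(float)
for u in(300,312,324):
    c=(u-220)*2; print(u,[int(im[(v-150)*2,c-1:c+2].mean()) for v in range(240,266)])
E
```

```text
[0.4928 0.1295 0.1345] [ 0.27 -0.29 -0.35]
300 [156, 154, 155, 157, 157, 157, 158, 156, 158, 157, 158, 154, 139, 112, 94, 86, 80, 77, 76, 75, 75, 75, 77, 72, 72, 66]
312 [159, 157, 156, 158, 158, 160, 160, 159, 162, 159, 160, 160, 161, 155, 138, 109, 93, 85, 78, 80, 79, 77, 79, 78, 78, 79]
324 [159, 161, 158, 158, 160, 158, 152, 129, 101, 94, 92, 100, 111, 111, 98, 88, 85, 80, 77, 77, 77, 78, 77, 77, 75, 75]
lid lower edge v at 0 [np.float64(254.3), np.float64(256.1), np.float64(255.6)]
lid lower edge v at 2 [np.float64(253.0), np.float64(254.5), np.float64(253.8)]
lid lower edge v at 4 [np.float64(251.7), np.float64(252.9), np.float64(252.0)]
lid lower edge v at 8 [np.float64(249.2), np.float64(249.7), np.float64(248.2)]
300 [151, 153, 154, 156, 153, 153, 153, 152, 139, 114, 82, 52, 58, 94, 112, 101, 88, 79, 75, 74, 74, 74, 75, 76, 72, 69]
312 [155, 156, 156, 158, 157, 156, 155, 155, 153, 139, 105, 69, 48, 48, 65, 101, 122, 110, 87, 78, 76, 78, 78, 78, 79, 79]
324 [157, 153, 134, 104, 92, 91, 100, 108, 101, 90, 82, 71, 56, 65, 100, 118, 105, 87, 79, 78, 76, 77, 78, 77, 75, 75]
```

Request:
send_rows(linear=[[0,0,0.002],[0,0,0.001],[0,0,0]], twist=[[0,0,0],[0,0,0],[0,0,0]], gripper=[0,0,0])

```text
time: 24.3
ee_pos: [0.493, 0.1296, 0.1321]
tcp_rot: [179.9, 0.2, 172.6]
wrist_force: [-1.3, -0.4, 5.4]
opening: -0.0002
grasp_force: 2.4
```

```bash
python3 edge.py | head -4
```

```text
[0.4929 0.1296 0.1321] [-1.21 -0.14  5.19]
300 [159, 156, 157, 156, 158, 158, 157, 157, 157, 158, 158, 157, 150, 126, 100, 85, 78, 76, 76, 76, 74, 78, 76, 75, 72, 68]
312 [160, 157, 158, 157, 158, 160, 160, 162, 161, 160, 161, 161, 160, 158, 145, 121, 98, 86, 79, 79, 78, 79, 79, 77, 80, 79]
324 [166, 161, 155, 158, 159, 154, 151, 148, 126, 102, 95, 94, 97, 102, 102, 94, 85, 82, 79, 78, 78, 76, 77, 76, 76, 74]
```

The force is now 5.4 N upward and the lid edge has come down onto the rim, so it is fully shut. I retreat and turn the gripper for the pin.

Request:
send_rows(linear=[[0,0,-0.02],[0,0,-0.04],[0,0,-0.05],[0,0,-0.03],[0,0,0],[0,0,0],[0,0,0],[0,0,0]], twist=[[0,0,0],[0,0,0],[0,0,1.0],[0,0,1.0],[0,0,1.0],[0,0,1.0],[0,0,1.0],[0,0,1.0]], gripper=[0,0,30,55,55,55,55,55])

```text
time: 25.35
ee_pos: [0.4926, 0.1294, 0.2713]
tcp_rot: [179.9, -0.0, 112.3]
wrist_force: [-0.0, -0.5, 0.0]
opening: 0.0465
grasp_force: 0.0
```

Request:
send_rows(linear=[[0,0,0],[0,0,0],[0,0,0],[0.02,-0.014,0],[0.02,-0.014,0],[0,0,0]], twist=[[0,0,1.0],[0,0,1.0],[0,0,0.96],[0,0,0],[0,0,0],[0,0,0]], gripper=[55,55,55,55,55,55])

```text
time: 26.1
ee_pos: [0.4692, 0.1734, 0.2715]
tcp_rot: [179.9, -0.1, 83.1]
wrist_force: [0.4, 0.1, 0.2]
opening: 0.0469
grasp_force: 0.0
```

Run:
```python
from h import *
o=bot.get_obs();print(o['ee_pos'],o['tcp_rot'],o['q'].round(1)); K=cam('wrist',o)
im=camera('wrist');cv2.imwrite('pics/wf.png',im[:,:,::-1]);np.save('wf.npy',[*o['ee_pos'],*o['tcp_rot']])
pts=[mill(-.098,0,.145),mill(-.112,.013,.144),mill(-.084,.013,.144),mill(-.112,-.013,.144),mill(-.084,-.013,.144),mill(-.114,0,.145)]
q=proj(K,pts);print(q.round(1))
g=cv2.cvtColor(im,cv2.COLOR_RGB2GRAY); u,v=q[0].astype(int)
for r in range(v-40,v+42,3): print(r,' '.join(f'{x:3d}' for x in g[r,u-60:u+62:4]))
print('cols',u-60)
top=camera('top'); np.save('top.npy',top)
cr=top[255:275,198:245]; 
for r in range(255,275): print(r,' '.join(f'{int(x):3d}' for x in top[r,198:245].mean(1)))
```

```text
[0.46919846 0.17335641 0.27147857] [ 1.79878958e+02 -1.06079333e-01  8.30950343e+01] [ 20.3  -0.5  10.4 100.7   0.  117.2]
[[314.2 278. ]
 [294.6 260.4]
 [333.9 260.4]
 [295.  294.2]
 [333.3 294.2]
 [291.9 278. ]]
238 131 131 127 128 130 131 130 128 137 131 133 137 116 119 121 121 121 120 128 126 136 131 132 131 117 124 123 123 111 154 155
241 131 130 129 129 131 130 130 127 128 129 132 129  67  68  68  68  67  64  67  68  71  98 104  97  96 125 125 124 119 154 155
244 133 130 130 130 132 130 129 128 132 129 131 128  66  68  68  69  67  66  67  67  62  88 121  42  83 125 124 122 145 153 156
247 132 130 132 132 131 130 127 128 132 131 131 125  67  66  76 108 118  95  71  67  67  69 120  47  84 123 121 113 153 155 155
250 132 136 138 130 131 131 127 129 130 131 131 117  67  66  70 114 110 108  72  67  68  78 132  49  91 133 125 112 153 154 155
253 137 141 139 131 129 130 128 130 132 130 130 114  70  69  69  73  68  69  70  69  68  78  90  48  99 142 123 139 152 154 154
256 141 141 138 135 128 132 134 134 132 133 136 136 140 136 140 137 146 140 146 143 144  89  84  57  98 141 121 153 15
[... 5846 characters left out ...]
 126 114 128 143 146 147 148 146 150 148 150 151 149 149 150 151 152 149 138 104  66  45  37  33  33  34  35  28  30  30  30
272 121 124 125 126 126 127 130 131 132 132 136 135 137 140 139 137 129 118 129 141 148 147 148 149 149 150 150 150 152 152 153 153 153 151 142 114  76  48  40  34  36  41  34  34  32  34  30
273 126 128 129 130 131 134 132 134 136 137 139 140 142 140 142 141 133 122 128 142 147 149 150 149 150 150 150 151 151 151 154 152 155 152 147 125  88  56  38  36  33  33  36  32  36  23  31
274 131 132 130 132 136 134 137 136 141 141 142 141 140 144 143 143 138 122 122 139 150 149 151 150 151 154 152 152 154 151 153 153 155 155 151 135 101  65  38  33  36  40  40  34  32  32  32
```

Run:
```python
from h import *
K=cam('top'); q=onz(K,np.array([[245,300],[308,291],[392,273]])/4.2+[145,195],.01); print(q.round(4),np.degrees(np.arctan2(*(q[2]-q[0])[[1,0]])))
d=(q[2]-q[0])/np.linalg.norm((q[2]-q[0])); G=q[2]-d*.075; print('pin_grip',G)
A=np.array([*G[:2],.1595])
print(delta(A,ori(0,83)))
# fork edges in wf.png
g=cv2.GaussianBlur(cv2.imread('pics/wf.png',0),(0,0),.8).astype(float)
for r in (242,244,246,252,253): 
    row=g[r]; print(r,[int(x) for x in row[296:306]],[int(x) for x in row[330:346]])
for u in (304,308,328,332): print(u,[int(x) for x in g[234:266,u]])
print(g[243:255:1,310:328:2].astype(int))
```

```text
[[0.5517 0.3477 0.01  ]
 [0.5576 0.3079 0.01  ]
 [0.5693 0.2549 0.01  ]] -79.2794676568731
pin_grip [0.55535997 0.32860109 0.01      ]
(array([0.1653, 0.0657, 0.1124]), array([ 0.013, -0.009,  0.003]))
242 [131, 130, 126, 113, 93, 75, 68, 67, 68, 68] [66, 66, 66, 66, 65, 66, 73, 82, 91, 98, 101, 104, 105, 102, 92, 77]
244 [131, 130, 125, 110, 88, 72, 67, 66, 67, 67] [66, 66, 66, 65, 62, 62, 66, 75, 86, 98, 108, 115, 116, 108, 88, 63]
246 [130, 129, 122, 105, 83, 70, 67, 67, 67, 67] [66, 66, 66, 65, 65, 65, 66, 69, 72, 80, 94, 109, 115, 108, 87, 63]
252 [130, 125, 110, 88, 72, 68, 67, 68, 68, 67] [67, 67, 67, 67, 67, 68, 68, 72, 78, 86, 91, 96, 98, 91, 73, 58]
253 [130, 125, 110, 90, 77, 74, 74, 74, 74, 73] [72, 71, 71, 71, 71, 71, 71, 73, 78, 85, 89, 91, 89, 81, 66, 54]
304 [79, 98, 117, 123, 112, 93, 77, 69, 68, 67, 67, 67, 67, 67, 67, 67, 67, 67, 68, 74, 90, 113, 132, 140, 141, 137, 128, 108, 86, 76, 89, 112]
308 [79, 99, 121, 128, 116, 93, 75, 68, 67, 67, 67, 68, 68, 68, 67, 66, 65, 65, 66, 72, 88, 112, 131, 140, 142, 142, 136, 119, 92, 77, 87, 111]
328 [78, 95, 117, 129, 120, 96, 77, 68, 67, 67, 67, 67, 67, 67, 67, 67, 68, 68, 68, 73, 88, 114, 138, 149, 150, 147, 139, 121, 94, 77, 85, 112]
332 [77, 94, 117, 130, 125, 104, 82, 70, 66, 66, 66, 66, 66, 66, 67, 67, 66, 66, 67, 71, 85, 111, 135, 146, 149, 149, 143, 127, 100, 79, 85, 110]
[[ 67  67  68  68  67  66  65  66  67]
 [ 67  68  69  69  68  66  66  66  67]
 [ 69  72  75  76  74  71  69  67  67]
 [ 72  80  88  93  91  85  79  72  68]
 [ 77  92 104 112 111 104  93  80  70]
 [ 80 101 115 122 121 114 105  90  72]
 [ 78  99 116 121 118 113 108  94  74]
 [ 72  91 110 113 107 104 104  91  73]
 [ 68  81  97  98  91  90  93  81  70]
 [ 67  74  82  82  76  77  79  73  69]
 [ 72  75  77  77  75  75  75  73  73]
 [ 89  90  90  90  90  89  88  87  88]]
```

Request:
send_rows(linear=[[0.02,0.008,0],[0.04,0.016,0.01],[0.045,0.018,0.03],[0.04,0.016,0.04],[0.0203,0.0077,0.0324],[0,0,0],[0,0,0]], twist=[[0,0,0],[0,0,0],[0,0,0],[0,0,0],[0,0,0],[0,0,0],[0,0,0]], gripper=[55,55,55,55,55,55,55])

```text
time: 27.08
ee_pos: [0.5556, 0.3279, 0.1607]
tcp_rot: [179.8, -0.1, 83.0]
wrist_force: [0.4, -0.5, 1.0]
opening: 0.0471
grasp_force: 0.0
```

Run:
```python
from h import *
o=bot.get_obs();print(o['ee_pos'],o['tcp_rot']); K=cam('wrist',o)
im=camera('wrist');cv2.imwrite('pics/wp.png',im[:,:,::-1])
G=np.array([.5554,.3286,.02]);d=np.array([np.cos(np.radians(-79.3)),np.sin(np.radians(-79.3)),0])
print(proj(K,[G-d*.018,G,G+d*.024,G+d*.075-[0,0,.01]]).round(1))
g=cv2.cvtColor(im,cv2.COLOR_RGB2GRAY);g=cv2.GaussianBlur(g,(0,0),1.5)
for r in range(170,330,6): print(r,' '.join(f'{x:3d}' for x in g[r,250:390:5]))
```

```text
[0.5556486  0.32786749 0.16067837] [ 1.79839341e+02 -1.16751415e-01  8.29514010e+01]
[[306.1 194.6]
 [313.8 218. ]
 [323.7 248.2]
 [342.6 303.1]]
170 133 133 133 136 137 137 135 134 138 132 135 133 138 138 138 140 140 140 140 136 138 137 134 137 136 137 137 126
176 133 134 135 137 139 136 134 133 134 137 138 139 140 140 139 135 135 133 135 136 138 139 139 136 139 137 135 124
182 130 132 134 135 138 135 136 135 132 135 139 139 138 136 136 139 139 137 136 138 134 133 137 133 136 137 133 124
188 129 131 134 135 136 136 137 137 137 136 132 102  63  29  32 121 137 137 134 133 137 136 135 133 136 136 129 133
194 130 132 134 135 136 136 137 137 136 128  46  18  23  27  25  59 134 132 132 132 134 134 137 134 132 128 127 133
200 130 133 133 134 136 136 137 137 134 123  40  26  27  29  30  46 129 135 136 136 137 133 136 130 125 127 128 125
206 131 133 134 134 134 136 136 137 134 126  80  35  44  56  50  34  81 130 135 134 132 132 123 123 131 143 148 143
212 131 133 134 134 136 134 132 135 135 132 113  43  27  26  29  44  67 123 127 121 120 126 131 137 149 152 152 152
218 131 131 132 133 134 13
[... 1477 characters left out ...]
  77
296  78 135 144 150 152 151 150 150 147 109 104 102 103 103 102 100 100  96  96 100  96  97  99 101 100 102  69  15
302  67 146 150 151 152 152 151 152 140 104 104 102 103 101 100 100 100 100  98  98  99  99 101 101 102 103  61  12
308  59 149 151 153 153 153 152 151 145 106 104 103 102 101 101 101 101 100  99  99 100 101 100 100 101 101  53  10
314  52 148 149 152 153 152 152 151 144 106 103 102 102 102 102 102 101  98  98  97  98 100 101 101 101 101  46  11
320  45 147 149 150 152 152 153 153 149 107 104 103 102 106 111 105 100  99  98  98  98 100 102 102 102 102  43  10
326  37 146 151 152 151 151 152 153 151 114 105 112 137 146 149 137 107 101 101 100 100 100 100 101 102 101  35  11
```

Run:
```python
from h import *
c=get_calibration('wrist');T=c['hand_eye'];K=(c,T[:3,:3],T[:3,3])
for z in(.014,0,-.013,-.03): print(z,proj(K,[[x,s*.0215,z] for x in(.011,-.011) for s in(-1,1)]).round(0).tolist())
print(delta([.557,.331,.05],ori(0,99)))
```

```text
0.014 [[264.0, 260.0], [365.0, 260.0], [266.0, 307.0], [363.0, 307.0]]
0 [[260.0, 271.0], [369.0, 271.0], [262.0, 321.0], [367.0, 322.0]]
-0.013 [[256.0, 283.0], [373.0, 283.0], [258.0, 337.0], [371.0, 337.0]]
-0.03 [[249.0, 303.0], [380.0, 303.0], [252.0, 361.0], [377.0, 361.0]]
(array([0.0028, 0.0003, 0.1115]), array([ 0.025, -0.014, -1.606]))
```

Grip edges in the wrist image: centre (318,218), heading about −81°. The offset from prediction is the same as for the fork. The w1 picture also puts the open fingertips about 20 mm behind the TCP, so I descend with force checks.

Request:
send_rows(linear=[[0.002,0,0.02],[0.001,0,0.03],[0,0,0.04],[0,0,0.035],[0,0,0.015],[0,0,0.006],[0,0,0.004],[0,0,0]], twist=[[0,0,-0.8],[0,0,-0.8],[0,0,0],[0,0,0],[0,0,0],[0,0,0],[0,0,0],[0,0,0]], gripper=[55,55,55,55,55,55,55,55])

```text
time: 28.12
ee_pos: [0.5564, 0.3321, 0.0107]
tcp_rot: [179.8, -0.1, 99.0]
wrist_force: [-0.5, 0.2, 0.2]
opening: 0.0471
grasp_force: 0.0
```

Request:
send_rows(linear=[[0,0,0.004],[0,0,0.004],[0,0,0]], twist=[[0,0,0],[0,0,0],[0,0,0]], gripper=[55,55,55])

```text
time: 28.5
ee_pos: [0.5557, 0.3318, 0.0012]
tcp_rot: [179.9, -0.0, 99.0]
wrist_force: [-0.1, -0.4, -1.2]
opening: 0.0472
grasp_force: 0.0
```

Request:
send_rows(linear=[[0,0,0.005],[0,0,0.003],[0,0,0],[0,0,0]], twist=[[0,0,0],[0,0,0],[0,0,0],[0,0,0]], gripper=[36,36,36,36])

```text
time: 29.0
ee_pos: [0.556, 0.332, -0.0062]
tcp_rot: [179.8, -0.1, 99.0]
wrist_force: [-0.5, 0.3, 0.2]
opening: 0.0308
grasp_force: 0.0
```

Request:
send_rows(linear=[[0,0,0.002],[0,0,0.001],[0,0,0]], twist=[[0,0,0],[0,0,0],[0,0,0]], gripper=[36,36,36])

```text
time: 29.38
ee_pos: [0.5559, 0.3319, -0.0094]
tcp_rot: [179.9, -0.1, 99.0]
wrist_force: [1.1, 0.1, 1.4]
opening: 0.0308
grasp_force: 0.0
```

Request:
send_rows(linear=[[0,0,0],[0,0,0],[0,0,0],[0,0,0],[0,0,0]], twist=[[0,0,0],[0,0,0],[0,0,0],[0,0,0],[0,0,0]], gripper=[10,10,10,10,10], grip_force=60)

```text
time: 30.0
ee_pos: [0.5561, 0.332, -0.0091]
tcp_rot: [179.8, -0.1, 99.0]
wrist_force: [-0.1, 0.1, 3.5]
opening: 0.0182
grasp_force: 59.8
```

Run:
```python
from h import *
o=bot.get_obs();print(o['ee_pos'],o['tcp_rot'],o['opening'],o['wrist_force'])
im=camera('wrist');cv2.imwrite('pics/wg.png',im[:,:,::-1])
c=get_calibration('wrist');T=c['hand_eye'];K=(c,T[:3,:3],T[:3,3])
zt=o['ee_pos'][2]-.01
print(proj(K,[[-.024,0,zt],[-.075,0,zt]]).round(1),'pred shoulder,tip at axis height')
g=cv2.cvtColor(im,cv2.COLOR_RGB2GRAY);g=cv2.GaussianBlur(g,(0,0),1)
for r in range(260,440,6): print(r,' '.join(f'{x:3d}' for x in g[r,270:366:4]))
```

```text
[ 0.55608987  0.33204143 -0.00909411] [ 1.79823333e+02 -7.66302826e-02  9.89891524e+01] 0.01824487795126618 [-0.1271295   0.12644496  3.47108359]
[[314.5 375.7]
 [314.5 479.1]] pred shoulder,tip at axis height
260 139 141 143 142 142 141 140 143 142 142 142 142 143 141 142 142 144 144 141 140 143 143 142 143
266 133 133 139 140 139 136 137 139 137 129 135 136 138 132 129 128 132 142 144 143 144 143 144 144
272 132 131 131 131 131  91  23  10  11   9  10  10  10  10  10  10  13  61 141 143 141 144 144 144
278 131 130 130 131 120  19  10  10  11  10  11  11  11  11  11  10   9  10  90 142 140 140 142 143
284 129 128 129 130  92  12  13  15  16  16  16  16  16  17  16  17  14  12  45 125 130 131 136 138
290 110  84  84  82  25  16  18  20  21  21  21  21  21  21  21  21  21  19  15  58  85  85  87 124
296  89  81  81  73  15  17  19  21  21  23  22  23  22  20  21  21  20  19  14  32  81  82  82 106
302  81  82  82  56  16  17  18  20  20  20  20  20  20  20  21  20  19  17  14  21  78  83  82  82
308  82  82  81  36  13  12  19  20  20  21  20  21  21  21  20  20  19  16  14  17  65  8
[... 1409 characters left out ...]

398  12  16  60  42 102 108 107 100  87  76  88  93  93  90  82 101 108 108 108  83  42  43  14  12
404  13  27 104 107 107 107 107  97  90  78  87  95  95  92  88  88 107 107 107 106 105  82  15  11
410  12  39 106 108 107 106 106  96  90  90 105 112 113 108  94  93 107 107 106 106 105  93  15  11
416  13  34 106 108 107 108 106  99  94  90 107 113 112 108  95 101 108 107 107 107 106  90  13  13
422  14  24  80  95 103 106 107 101  94  89 106 114 113 108  95 100 105 105 103  99  89  62  13  12
428  12  13  13  13  14  14  17  25  37  53  83  96  94  75  48  30  22  17  14  14  14  14  13  11
434  11  12  11  12  12  13  11  12  10  12  12  12  12  11  12  11  13  12  13  13  11  12  11  11
```

Run:
```python
from h import *
f=np.load('wf.npy'); Kw=cam('wrist',{'ee_pos':f[:3],'tcp_rot':f[3:]})
def tomill(P): return ML.inv().apply(np.asarray(P)-[*HOP,0]).round(4)
print(proj(Kw,[mill(-.098,.013,.122)]))
print('edges',tomill(onz(Kw,[[298.7,252.5],[338.2,252.5]],.142)))
print('edges low',tomill(onz(Kw,[[299.8,245],[338.8,245]],.131)))
# hole: intersect with plane of mill y = .013+.0043
d,o=ray(Kw,[[317.4,248.5]]); dm=ML.inv().apply(d)[0]; om=ML.inv().apply(o-[*HOP,0])
for y in(.0155,.0175): print('hole',om+dm*(y-om[1])/dm[1])
print('top edge',tomill(onz(Kw,[[318,254.7],[318,260.8]],.144)))
c=get_calibration('wrist');T=c['hand_eye'];K=(c,T[:3,:3],T[:3,3])
print('pin in tool: rear,shoulder',onz((c,K[1],K[2]),[[314.8,271],[315.5,389]],-.029).round(4))
print('axis shank',onz(K,[[315.5,416]],-.019).round(4))
```

```text
[[314.27254967 251.12791156]]
edges [[-0.1091  0.0182  0.142 ]
 [-0.0809  0.0182  0.142 ]]
edges low [[-0.1087  0.0205  0.131 ]
 [-0.0799  0.0206  0.131 ]]
hole [-0.0956347   0.0155      0.12332525]
hole [-0.09569008  0.0175      0.1299093 ]
top edge [[-0.0954  0.0172  0.144 ]
 [-0.0953  0.0126  0.144 ]]
pin in tool: rear,shoulder [[ 0.0216  0.0001 -0.029 ]
 [-0.0228  0.0004 -0.029 ]]
axis shank [[-0.0426  0.0004 -0.019 ]]
```

```bash
sed -i 's/^MY=.*$/MY=-6.9; HOP=np.array([.5615,.1215]); ML=R.from_euler("z",MY,degrees=True)/' h.py
python3 - <<'E'
from h import *
# lock fixed in world using old yaw -7
L=R.from_euler('z',-7,degrees=True).apply([-.0953,.0042,.122])+[.5615,.1215,0]
yd=R.from_euler('z',-6.9,degrees=True).apply([0,1,0]); print('L',L,yd)
p0,R0=pose(); Ro=R.from_euler('xyz',[179.85,-.05,83.1],degrees=True)
A=L+yd*(.105-.0042); A[2]=.103
up=p0+[0,0,.112]
B=A.copy(); print(A,up,delta(A,Ro,up,R0)); open('L.txt','w').write(' '.join(map(str,A)))
E
```

```text
L [0.4674222  0.13728284 0.122     ] [0.12013684 0.99275734 0.        ]
[0.479532   0.23735278 0.103     ] [0.55612063 0.33202642 0.10293392] (array([-0.0815, -0.0904, -0.0005]), array([ 1.000e-03, -7.000e-03,  1.589e+00]))
```

Request:
send_rows(linear=[[0,0,-0.01],[0,0,-0.03],[0,0,-0.04],[0,0,-0.032],[-0.015,-0.0164,0],[-0.025,-0.028,0],[-0.025,-0.028,0],[-0.0165,-0.018,0]], twist=[[0,0,0],[0,0,0],[0,0,0],[0,0,0],[0,0,0],[0,0,0],[0,0,0],[0,0,0]], gripper=[10,10,10,10,10,10,10,10])

```text
time: 31.05
ee_pos: [0.478, 0.236, 0.1027]
tcp_rot: [179.9, -0.1, 99.0]
wrist_force: [0.3, -0.0, -0.2]
opening: 0.0182
grasp_force: 59.3
```

Request:
send_rows(linear=[[0,0,0],[0,0,0],[0,0,0],[0,0,0]], twist=[[0,0,0.8],[0,0,0.79],[0,0,0],[0,0,0]], gripper=[10,10,10,10])

```text
time: 31.55
ee_pos: [0.4791, 0.2371, 0.1025]
tcp_rot: [179.9, -0.1, 83.3]
wrist_force: [-0.0, 0.4, -1.7]
opening: 0.019
grasp_force: 59.3
```

Run:
```python
from h import *
o=bot.get_obs();A=np.array(list(map(float,open('L.txt').read().split())))
print(o['ee_pos'],o['tcp_rot'],o['opening'],o['wrist_force'],delta(A,R.from_euler('xyz',[179.85,-.05,83.1],degrees=True)))
im=camera('wrist');cv2.imwrite('pics/wi.png',im[:,:,::-1]);K=cam('wrist',o)
g=cv2.cvtColor(im,cv2.COLOR_RGB2GRAY)
c=get_calibration('wrist');T=c['hand_eye'];Kt=(c,T[:3,:3],T[:3,3]);print('pred tip',proj(Kt,[[-.073,0,-.019]]))
for r in range(386,480,4): print(r,' '.join(f'{x:3d}' for x in g[r,270:366:4]))
```

```text
[0.47907538 0.2371383  0.1024554 ] [ 1.79873839e+02 -1.02073281e-01  8.32607134e+01] 0.01904317167121937 [-0.03564305  0.44082366 -1.65946811] (array([ 0.0003,  0.0004, -0.0005]), array([-0.002, -0.005,  0.016]))
pred tip [[314.4338246  475.40265189]]
386  16  15  16  24 151 165  12  15  15   9  13  13   9  11  10  13   7  18  85  22  23  13  16  14
390  15  14  29  20 146 160 150  64  49  53  46  44  44  47  55  62  71  64  58  28  20  16  13  13
394  14  17  55  20 155 159 160 160 126  83  88  89  86  87  86  88  80  77  67  40  23  29  19  14
398  14  15  77  44 156 157 158 160 150  76  84  88  87  91  99  89 103  75  47  49  25  45  17  15
402  14  18 154 158 158 158 159 161 155  77  83  87  89 116 103  87  93  61  41  63  66  47  18  12
406  14  50 154 156 157 142 120 126 121  77  97 105 115 116 103  78  75  54  50  62  68  62  14  13
410   8  52 159 161 163 111  86  86  85  91 105 111 121 116 102  68  66  52  43  99 120 114  14  17
414  14  42 168 167 167 100  85  85  84  91 110 121 120 116 102  66  62  62  60 103 120 104  14  12
418  17  41 167 166 166  94  86  87  88  96 113 
[... 851 characters left out ...]

454  15  14  14  16  15  13  12  16  16  14  14  13  15  13  16  15  15  13  16  15  17  16  16  12
458  14  15  14  17  15  16  16  10  16  13  15  11  16  15  19  15  15  18  17  16  12  13  14  14
462  11  17  12  16  15  19  17  15  14  13  17  15  14  13  16  18  14  16  16  18  15  15  13  14
466  13  12  15  15  14  17  18  14  16  14  15  15  16  17  15  16  18  14  16  15  15  13  15  14
470  16  15  17  15  16  16  15  17  16  14  18  14  13  16  14  13  14  12  16  13  16  14  16  17
474  14  15  15  16  15  16   9  17  14  17  13  17  16  15  18  13  17  15  14  16  17  17  15  15
478  16  17  17  13  16  13  16  14  13  18  14  14  13  17  16  13  17  17  14  13  16  17  16  12
```

Request:
send_rows(linear=[[-0.006,0.0004,-0.0005],[-0.006,0,0],[-0.004,0,0],[-0.003,0,0],[-0.003,0,0],[0,0,0]], twist=[[0,0,0.016],[0,0,0],[0,0,0],[0,0,0],[0,0,0],[0,0,0]], gripper=[10,10,10,10,10,10])

```text
time: 32.35
ee_pos: [0.4768, 0.2151, 0.1028]
tcp_rot: [179.9, -0.1, 82.9]
wrist_force: [-0.2, 0.0, -1.1]
opening: 0.0185
grasp_force: 59.3
```

Run:
```python
from h import *
o=bot.get_obs();print(o['ee_pos'],o['tcp_rot'],o['wrist_force'],o['torque'])
im=camera('side');cv2.imwrite('pics/si.png',im[:,:,::-1]);S=cam('side')
L=np.array([.46742,.13728,.122]);yd=np.array([.12014,.99276,0]);R0=pose()[1]
print('hole',proj(S,[L+yd*.013]),'tip,shoulder',proj(S,[o['ee_pos']+R0.apply([-.073,0,-.019]),o['ee_pos']+R0.apply([-.022,0,-.019])]))
g=cv2.cvtColor(im,cv2.COLOR_RGB2GRAY)
print('u0=325')
for r in range(248,292,2): print(r,' '.join(f'{x:3d}' for x in g[r,325:375:2]))
```

```text
[0.47683767 0.21510088 0.10284979] [ 1.79864136e+02 -1.07760453e-01  8.29198682e+01] [-0.189249    0.0101256  -1.09944204] [ 0.02598724 -0.01366955  0.01561617]
hole [[340.17923112 265.04523223]] tip,shoulder [[342.34190271 263.89594277]
 [328.13099084 272.69273512]]
u0=325
248  21  31  36  32  28  42  61  65  81 107 137 128 153 171 173 174 174 176 172 173 173 173 167 165 158
250  32  35  31  25  28  79  73  63  69  80  81  54 103 167 172 173 173 175 177 176 175 175 175 175 172
252  33  32  29  28  31  75  69  47  51  53  74  61  98 167 171 174 171 174 174 172 173 172 175 173 176
254  27  27  27  25  27  68  62  37  38  38  49  60 123 160 174 172 171 175 174 172 172 174 175 175 175
256  25  32  28  32  44  72  44  29  37  31  42  96 143 152 164 170 171 171 172 172 172 170 172 175 173
258  36  28  27  24  40  45  33  35  30  33  59 116 120  97 147 170 174 174 173 172 171 172 176 172 172
260  28  32  29  30  31  29  28  29  30  53  93  90  84  87 146 172 173 173 175 176 175 176 174 175 175
262  30  30  34  38  26  32  35  23  41  75  92  87  89  94 143 172 172 171 170 172 173 176 176 1
[... 762 characters left out ...]
  89  90 109 103  86  87 106 101  99 111 111 110 107 108 110 111 110 109 109
280  76  51  87 103  88  85  87  86 109 136 137  98 103  88 102 111 111 110 111 108 112 108 112 110 113
282  77  60  84  84  80  84  86  87  98 107 114 100 104  84 107 111 110 109 110 110 112 109 110 108 108
284  43  55  81  71  63  82  85  88  98 109 103  98 103  85 102 110 113 109 111 111 109 112 112 111 110
286  37  55  82  78  78  87  88  86  98 107 101  96 108  95 100 107 109 108 108 110 109 106 110 110 112
288  40  44  82  86  97  98  93  95 105 108 104  98  96  91  98  96 102 107 109 109 111 109 112 113 110
290  57  84  94 100 101  95  88  89 104 109  97  86  81  94  95  95  99 101 110 109 110 122 135 149 125
```

Request:
send_rows(linear=[[-0.003,0,0],[-0.003,0,0],[-0.003,0,0],[0,0,0]], twist=[[0,0,0.01],[0,0,0],[0,0,0],[0,0,0]], gripper=[10,10,10,10])

```text
time: 32.9
ee_pos: [0.4757, 0.2061, 0.1028]
tcp_rot: [179.9, -0.1, 82.8]
wrist_force: [0.2, -0.9, 0.2]
opening: 0.0187
grasp_force: 59.3
```

Request:
send_rows(linear=[[-0.003,0,0],[-0.003,0,0],[-0.003,0,0],[0,0,0]], twist=[[0,0,0],[0,0,0],[0,0,0],[0,0,0]], gripper=[10,10,10,10])

```text
time: 33.4
ee_pos: [0.4746, 0.1972, 0.1028]
tcp_rot: [179.9, -0.1, 82.8]
wrist_force: [0.9, 0.1, -0.8]
opening: 0.0187
grasp_force: 59.3
```

Request:
send_rows(linear=[[-0.004,0,0],[-0.004,0,0],[-0.004,0,0],[-0.003,0,0],[-0.003,0,0],[0,0,0]], twist=[[0,0,0],[0,0,0],[0,0,0],[0,0,0],[0,0,0],[0,0,0]], gripper=[10,10,10,10,10,10])

```text
time: 34.15
ee_pos: [0.4723, 0.1794, 0.1028]
tcp_rot: [179.9, -0.1, 82.8]
wrist_force: [0.6, -0.6, 0.2]
opening: 0.0185
grasp_force: 59.3
```

Request:
send_rows(linear=[[-0.002,0,0],[-0.002,0,0],[-0.001,0,0],[0,0,0]], twist=[[0,0,0],[0,0,0],[0,0,0],[0,0,0]], gripper=[10,10,10,10])

```text
time: 34.65
ee_pos: [0.4717, 0.1745, 0.1027]
tcp_rot: [179.9, -0.1, 82.8]
wrist_force: [-0.2, -0.4, -0.5]
opening: 0.0186
grasp_force: 59.3
```

Request:
send_rows(linear=[[-0.0015,0,0],[-0.0015,0,0],[0,0,0]], twist=[[0,0,0],[0,0,0],[0,0,0]], gripper=[10,10,10])

```text
time: 35.02
ee_pos: [0.4715, 0.173, 0.1028]
tcp_rot: [179.9, -0.3, 82.9]
wrist_force: [0.4, 8.1, -2.8]
opening: 0.0187
grasp_force: 59.0
```

Request:
send_rows(linear=[[-0.001,0,0],[-0.001,0,0],[0,0,0]], twist=[[0,0,0],[0,0,0],[0,0,0]], gripper=[10,10,10])

```text
time: 35.4
ee_pos: [0.4715, 0.1729, 0.103]
tcp_rot: [179.9, -0.5, 82.9]
wrist_force: [2.6, 19.4, -5.3]
opening: 0.0186
grasp_force: 58.8
```

Request:
send_rows(linear=[[0.0025,0,0],[0,0,0],[0,0,0],[0,0,0],[0,0,0],[0,0,0]], twist=[[0,0,0],[0,0,0],[0,0,0],[0,0,0],[0,0,0],[0,0,0]], gripper=[10,10,33,33,33,33])

```text
time: 36.15
ee_pos: [0.4714, 0.1719, 0.1027]
tcp_rot: [179.9, -0.1, 82.8]
wrist_force: [-0.0, 0.0, -0.7]
opening: 0.0284
grasp_force: 0.0
```

Request:
send_rows(linear=[[0,0,-0.005],[0,0,-0.015],[0,0,-0.03],[0,0,-0.04],[0,0,-0.04],[0,0,-0.04],[0,0,0],[0,0,0]], twist=[[0,0,0],[0,0,0],[0,0,0],[0,0,0],[0,0,0],[0,0,0],[0,0,0],[0,0,0]], gripper=[33,33,33,33,33,33,33,33])

```text
time: 37.15
ee_pos: [0.471, 0.1719, 0.2728]
tcp_rot: [179.9, -0.1, 82.8]
wrist_force: [-0.1, 0.8, 0.1]
opening: 0.0281
grasp_force: 0.0
```

```bash
python3 - <<'E'
from h import *
o=bot.get_obs();print(o['ee_pos'],o['wrist_force']);K=cam('wrist',o)
im=camera('wrist');cv2.imwrite('pics/wz.png',im[:,:,::-1])
L=np.array([.46742,.13728,.132]);yd=np.array([.12014,.99276,0])
q=proj(K,[L+yd*.055,L+yd*.013]);print('grip end,face',q.round(1))
g=cv2.GaussianBlur(cv2.cvtColor(im,cv2.COLOR_RGB2GRAY),(0,0),1)
u=int(q[0,0])
for r in range(int(q[0,1])-16,int(q[1,1])+44,4): print(r,' '.join(f'{x:3d}' for x in g[r,u-32:u+40:4]))
E
python3 edge.py | sed -n 2,3p
```

```text
[0.47101526 0.17186525 0.27282622] [-0.07945296  0.79096959  0.1199042 ]
grip end,face [[315.  191.2]
 [315.2 247.7]]
175 128 127 127 128 128 128 127 127 123 122 114 115 117 116  77  29  50 104
179 125 124 125 127 128 129 127 126 122 121 115 116 118 112  83  33  49 109
183 125 124 125 125 128 128 127 127 124 123 114 116 118 116 126  44  50 113
187 125 123 123 123 127 127 120 117 117 115 108 116 120 120 127  43  50 114
191 118 117 114 116 125  84  30  27  28  26  28  71 117 115 127  43  50 115
195 116 116 115 117 123  44  41  43  41  40  37  37 114 107 125  42  51 118
199 116 116 117 119 132  47  41  42  41  40  37  36 114 107 131  41  52 120
203 116 115 118 133 141  74  60  57  56  56  58  63 105 104 123  41  56 126
207 116 119 129 133 140  66  52  50  49  48  49  46  67  65  83  40  58 128
211 125 130 133 137 140  50  38  39  38  38  34  25  64  58  78  55  58 130
215 130 132 134 136 142  88  76  69  68  68  74  72  46  96 149 108  59 132
219 131 133 133 134 141  53  38  39  38  38  36  29  43 107 150 109  60 136
223 130 131 135 134 134  53  38  37  37  37  35  30  62  99 145 106  6
[... 770 characters left out ...]
134 136 142 148 151 151 151 151 151 159 157 153 159 159 159 159 159 158
271 136 139 142 146 149 149 149 149 149 156 134 110 125 145 157 158 157 157
275 144 143 142 145 147 147 147 147 144 124 109 107 108 126 156 156 156 156
279 144 143 143 146 148 148 148 148 121 105 108 108 108 111 138 157 157 157
283 145 143 143 139 141 132 118 115 124 102 104 104 104  97 101 110 115 126
287 144 145 144 143 143 138 133  94 110  96  88  90  90  87  65  30  58  94
300 [180, 178, 181, 182, 182, 182, 182, 180, 181, 178, 169, 160, 149, 127, 99, 85, 79, 76, 76, 77, 74, 76, 74, 74, 73, 68]
312 [180, 181, 181, 180, 182, 185, 185, 185, 184, 185, 185, 183, 173, 161, 146, 121, 100, 87, 81, 80, 79, 78, 79, 79, 80, 79]
```

The pin seated with a 19 N stop. After release the grip hangs slightly tilted and a small gap shows at the top. I nudge it home from behind with closed fingers to be sure.

Request:
send_rows(linear=[[0.022,0,0],[0.027,0,0],[0,0,0.03],[0,0,0.05],[0,0,0.05],[0,0,0.03],[0,0,0.017],[0,0,0]], twist=[[0,0,0],[0,0,0],[0,0,0],[0,0,0],[0,0,0],[0,0,0],[0,0,0],[0,0,0]], gripper=[0,0,0,0,0,0,0,0])

```text
time: 38.25
ee_pos: [0.4769, 0.2204, 0.0949]
tcp_rot: [180.0, -0.0, 82.8]
wrist_force: [-0.9, 0.3, 0.2]
opening: 0.0002
grasp_force: 0.0
```

Request:
send_rows(linear=[[-0.004,0,0],[-0.004,0,0],[-0.003,0,0],[0,0,0]], twist=[[0,0,0],[0,0,0],[0,0,0],[0,0,0]], gripper=[0,0,0,0])

```text
time: 38.75
ee_pos: [0.4763, 0.2096, 0.0962]
tcp_rot: [179.8, -0.1, 82.8]
wrist_force: [0.0, 0.5, -0.2]
opening: -0.0002
grasp_force: 0.0
```

Request:
send_rows(linear=[[-0.002,0,0],[-0.002,0,0],[0,0,0]], twist=[[0,0,0],[0,0,0],[0,0,0]], gripper=[0,0,0])

```text
time: 39.12
ee_pos: [0.4756, 0.2057, 0.0958]
tcp_rot: [179.9, -0.1, 82.8]
wrist_force: [0.4, -0.7, 0.1]
opening: 0.0003
grasp_force: 0.0
```

Request:
send_rows(linear=[[-0.0015,0,0],[-0.0015,0,0],[0,0,0]], twist=[[0,0,0],[0,0,0],[0,0,0]], gripper=[0,0,0])

```text
time: 39.5
ee_pos: [0.4754, 0.203, 0.0959]
tcp_rot: [179.9, -0.1, 82.8]
wrist_force: [1.1, 2.2, 0.8]
opening: -0.0
grasp_force: 1.0
```

Request:
send_rows(linear=[[-0.0015,0,0],[0,0,0]], twist=[[0,0,0],[0,0,0]], gripper=[0,0])

```text
time: 39.75
ee_pos: [0.4756, 0.2026, 0.0964]
tcp_rot: [179.8, -0.3, 82.9]
wrist_force: [1.3, 6.3, 1.5]
opening: -0.0003
grasp_force: 3.8
```

Request:
send_rows(linear=[[-0.001,0,0],[0,0,0],[0.006,0,0],[0.02,0,0],[0.01,0,-0.03],[0,0,-0.06],[0,0,-0.06],[0,0,0]], twist=[[0,0,0],[0,0,0],[0,0,0],[0,0,0],[0,0,0],[0,0,0],[0,0,0],[0,0,0]], gripper=[0,0,0,0,0,0,0,0])

```text
time: 40.75
ee_pos: [0.4805, 0.2374, 0.2507]
tcp_rot: [179.5, -0.3, 82.9]
wrist_force: [0.1, 0.4, 0.1]
opening: 0.0001
grasp_force: 0.0
```

Request:
send_rows(linear=[[0.04,-0.02,0],[0.04,-0.02,0],[0.04,-0.02,0],[0.03,-0.02,0],[0,0,0]], twist=[[0,0,0],[0,0,0],[0,0,0],[0,0,0],[0,0,0]], gripper=[0,0,0,0,0])

```text
time: 41.38
ee_pos: [0.417, 0.3969, 0.2442]
tcp_rot: [180.0, -0.0, 83.0]
wrist_force: [-0.5, 0.3, -0.8]
opening: -0.0
grasp_force: 0.0
```

```bash
python3 - <<'E'
from h import *
print(bot.get_obs()['ee_pos'],bot.get_obs()['wrist_force'])
t=camera('top');g=cv2.cvtColor(t,cv2.COLOR_RGB2GRAY);K=cam('top')
L=np.array([.46742,.13728,.122]);yd=np.array([.12014,.99276,0]);xd=np.array([.99276,-.12014,0])
off=-xd*.0029-yd*.0043
q=proj(K,[L+off+yd*.055,L+off+yd*.013,L+off-yd*.038]);print('rear,face,tip',q.round(1))
for r in range(289,304): print(r,' '.join(f'{x:3d}' for x in g[r,250:300]))
hsv=cv2.cvtColor(t,cv2.COLOR_RGB2HSV); m=((hsv[...,0]<14)&(hsv[...,1]>140)&(hsv[...,2]<170)&(hsv[...,2]>60)).astype(np.uint8)
n,_,st,ce=cv2.connectedComponentsWithStats(m); print([(ce[i].round().tolist(),int(st[i,4])) for i in range(1,n) if st[i,4]>6])
E
python3 edge.py | sed -n 2,3p
```

```text
[0.4169804  0.39694191 0.2441936 ] [-0.4556479   0.25767543 -0.79230338]
rear,face,tip [[257.4 297.7]
 [274.6 299.9]
 [295.4 302.5]]
289  95  98  93  94  95  94  94  91  86  79  74  72  76  77  75  71  73  77  81  81  85  88  79  69  62  56  70  98 122 134 141 153 156 138 113 116 123 111  96  93  92  92 104 131 152 157 156 159 159 159
290  92  93  93  93  95  92  93  88  83  80  71  71  74  72  73  75  75  83  86  89  99 106  99  93  80  75  80 102 114 122 137 155 157 127  88  93 105  90  67  60  62  66  81 105 121 129 131 135 139 144
291  94  96  94  94  93  93  90  84  79  74  72  68  65  68  69  66  71  72  75  81  97 109 104  97  91  87  93 106 111 116 127 146 151 128  89  89  94  87  68  57  54  54  61  69  77  83  88  94 103 110
292  93  94  94  92  93  92  90  83  74  74  70  65  63  64  65  66  68  66  68  70  86  90  89  86  83  83  97 108 114 114 120 133 140 123  96  90  92  88  85  81  77  77  76  67  62  63  67  73  77  76
293  92  92  91  94  94  92  84  72  59  57  57  60  53  54  58  57  63  64  63  64  67  70  67  67  73  79 100 112 114 114 116 120 120 106  88  86  88
[... 1726 characters left out ...]
75  73  69  68  62  58  48  51  46  43  33  34  45  71  94 101 109 112 113 115 115 114 101  98  99  93  91  94 103 125 144 144 138 122 105  87  86  84  81  85  83
303  94  94  93  92  91  94  91  90  88  88  89  87  86  82  78  76  73  71  68  64  59  65  83  98 102 107 112 116 115 117 116 103  98  99  86  80  82  92 116 132 137 130 119 100  88  85  83  86  87  86
[([262.0, 144.0], 6295), ([394.0, 130.0], 201), ([162.0, 252.0], 14), ([181.0, 266.0], 8), ([311.0, 285.0], 13)]
300 [26, 27, 31, 30, 28, 30, 26, 32, 34, 34, 35, 33, 32, 36, 31, 32, 25, 27, 30, 28, 31, 32, 32, 35, 32, 27]
312 [45, 40, 39, 39, 35, 36, 31, 35, 35, 36, 47, 71, 99, 113, 111, 102, 92, 88, 85, 82, 79, 79, 80, 81, 79, 80]
```

The top view shows the grip (u 256–272) directly against the cheek and the pin's tip out beyond the far cheek (≈290,302). No stray nuts show. I hand it in.

```bash
python3 -c "
from workcell import ticket
print(ticket.job_done())"
```

```text
the job is handed in; nothing more can be done
None
```

The job is handed in: all seven nuts went into the hopper with none seen on the worktop, the scoop is back in the pan, the lid is shut and the pin is pushed through the fork with its grip against the cheek, at about 41 s of the 72 s allowed; the hand-in returned no verdict.

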